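# Prop the cup bin's lid on its stay and set out a clean medicine cup

### The arm

A 6-joint arm with a two-finger parallel gripper is mounted at the origin on the work surface. World frame = base frame: x ahead of the robot, y to its left, z up, the work surface at z = 0. Lengths are in m, angles in rad, forces in N, time in s.
With the tool pointing down it reaches from about 0.3 to 0.875 m from the base axis. Payload 6.4 kg.
Tool frame: the origin (TCP) lies midway between the tips of the shut fingers; the grasp point (between the pads) lies 19 mm behind it; z points along the fingers, y is the direction in which the jaws open and shut (so a half turn about z gives the same grasp; the last joint's range is limited). The gripper opens to 85 mm and grips with 20 to 120 N. Pads are 22 mm wide; open, the fingers measure 114 mm over their backs; the gripper's body (76 mm by 85 mm) begins 54 mm behind the grasp point. The pads swing forward as they close: fully open they stand 13 mm farther back than shut.
Start: joints at [1.026, 0.181, 1.607, -0, 1.354, -0.206], TCP at [0.191, 0.542, 0.231] pointing down, gripper open.
Joint ranges: [-2.99, 2.99], [-0.89, 2.07], [0.3, 2.58], [-1.14, 4.28], [0, 2.63], [-3.12, 3.12]. Speed limits (rad/s): [2.57, 2.57, 3.01, 3.14, 3.14, 3.14].

### API

Orientations are given as a unit quaternion [w, x, y, z].
In Python, from bench import get_obs, camera, hand_in gives the robot as it stands.
- The arm moves only by the tool drive_tool, never from a script. Its argument "deltas" is a list of rows, each a list of 2 entries, a list of its own where there are three numbers: the shift along the world's x, y, z in m, then the turn about the world's z in rad. A call has 1 to 10 rows; each row shifts and turns the pose as measured when the row begins; what a row does not reach is not made up. A row lasts 1/10 s, in which the tool goes at most 50 mm and 8.59 degrees, less where a joint would pass 70% of its speed; a pose out of reach is approached as far as the arm can. A call is refused whole if a number of a shift passes 0.05 or a number of a turn 0.15, either way. A call with a gripper value outside its range is refused whole. "gripper" is the opening, from 0 (shut) to 1 (fully open), set as the call begins (left out, the last holds). The fingers move at their own pace and stop on an object; the grip force is fixed at half the most. Time passes only in rows, so rows that do not move let the fingers close. It gives the time, the measured TCP pose, the force and the opening at its end, in the units of the state.
- get_obs(): the state, without advancing time (a new reading comes with each control period).
- camera(name): name is "scene" or "top"; returns a dict with "frame" (400x640x3 uint8, red, green, blue), "fx", "fy", "cx", "cy" (pixels), "eye" and "attitude" of the camera in the world. Camera axes: x right, y down, z forward; pixel columns grow to the right and rows downward; lengths in m; the calibration is good to about 2 mm. A picture is of the moment at which its call begins. There is no depth.
- hand_in(): hands the job in, once; it reports no verdict.
The state is a dict: "time_s": time; "q": joint angles; "dq": joint speeds; "joint_efforts": joint torques, N m; "eef_pos": TCP position; "eef_rot": TCP orientation; "wrist_force": force on the tool from outside, world axes, zero at the start; "torque": the same for the moment, N m; "opening": opening from 0.0 (shut) to 1.0 (fully open).
Only numpy, scipy, OpenCV 4.12 (cv2) and the standard library are available. Lean on these libraries where they do the work, as an engineer would, in place of code of your own. Each camera call takes 0.05 s, during which the arm holds its last target.

### The job

Open the cup bin's lid all the way so it leans back, raise the steel stay by its red grip right up to its stop, then ease the lid forward until it rests on the stay, without letting it slam. With the bin propped open, take out the cup that stands mouth-down and set it, still mouth-down and without dropping it, flat in the tray's empty pocket with the green disc. Leave the mouth-up cup in the bin, leave the other cups and things on the counter where they are, and leave the lid resting on its stay.

Things in the scene. Friction and masses are not known exactly. Their poses are not given: they have to be found in the camera images.
- bin: fixed white open box with a hinged lid; outside 160 (its x) x 200 (its y) x 93 mm tall, walls and floor 5 mm thick. Origin: centre of its underside. The lid hinge runs along its x on the +y rim; the lid's handle is on the -y side; the stay is on the outside of its +x end wall. Inside stand two cups side by side, in the half away from the hinge.
- lid (a joint): lid angle in rad: 0 closed (level), grows as the handle side swings up and over towards the hinge side (+y of the bin); pi/2 is upright, 1.9 is the back stop. The hinge is free: under pi/2 the lid (0.35 kg) falls shut, past it it falls back against the stop and stays there. Resting on the fully raised stay it reads 1.38.
- stay (a joint): stay angle in rad: 0 stowed (level, pointing along bin +y beside the end wall), grows as its tip swings up; 0.7 is its stop. Starts 0 to 0.06. A stiff pivot holds it at any angle (about 1 to 2 N at the grip moves it). It can be raised only when the lid is open, as the ear lies over it when the lid is closed.
- lid_ear (a point): underside of the small steel ear that sticks out 18 mm beyond the lid's +x edge, 65 to 125 mm from the hinge; it lands on the stay's tip. The lid itself is a clear plate with white edges, 160 mm along bin x, 6 mm thick, ending 205 mm from the hinge.
- lid_hinge (a point): point on the lid's hinge axis, at the middle of its length; in the bin's frame (0, 100, 95) mm. Its x axis is along the bin's x.
- lid_handle (a point): middle of the lid's blue handle bar: a round bar 12 mm thick and 90 mm long along the bin's x, held 40 mm out beyond the lid's free edge by a post at each end. It is 245 mm from the hinge axis and moves with the lid, so it can be pinched from above with the lid closed, upright, or leaning back. In the closed position it is 98 mm above the counter.
- stay_pivot (a point): pivot of the stay: in the bin's frame (91, -60, 75) mm; the pivot axis is along bin x.
- stay_grip (a point): point on the stay's red grip: a round peg 10 mm thick that sticks out sideways (along bin +x) from the stay, 115 mm along it from the pivot; this point is 38 mm out from the stay's centre line, and the peg ends in a 16 mm ball 22 mm further out.
- stay_tip (a point): free end of the stay, a round steel rod 10 mm thick and 179 mm long from the pivot.
- cup_clean: the cup to take: orange plastic medicine cup standing mouth-down in the bin (its closed base shows on top), 38 mm tall, 42 mm across at the mouth and 36 mm across at the base, 20 g. Origin: centre of the mouth, which is its underside; its z points from the mouth to the base (up when mouth-down).
- cup_open: an identical cup standing mouth-up in the bin, 70 mm along bin x from the other (which is at which end varies). Leave it. Origin: centre of its base, its underside.
- tray: fixed blue tray, 100 (its x) x 260 (its y) x 22 mm tall, with three round pockets 51 mm across and 10 mm deep in a row along its y, at -85, 0 and +85 mm. Origin: centre of its underside.
- pocket_disc: green disc 49 mm across and 2 mm thick, fixed on the floor of the one empty pocket (which of the three varies). Origin: centre of its underside, 12 mm above the counter; a cup standing on it has its mouth 14 mm above the counter.
- cup_a: identical cup already standing mouth-down in a pocket of the tray; origin at its underside
- cup_b: another identical cup, mouth-down in another pocket; origin at its underside
- tape_roll: white roll of tape lying flat, 68 mm across, 24 mm tall; bystander; origin under its centre
- pill_jar: amber jar, 52 mm across, 75 mm tall; bystander; origin under its centre
- gallipot: steel bowl, 84 mm across, 42 mm tall; bystander; origin under its centre
- pump_bottle: white pump bottle, 62 mm across, about 170 mm tall; bystander; origin under its centre

How it is judged:
On the way, in this order (a step that is already met when the one before it is completed fails the run):
1. the lid is open past upright, leaning back (value of joint lid above 1.7 rad), for 0.2 s.
2. the stay is raised to its stop with the lid still open (value of joint stay above 0.62 rad and value of joint lid above 1.25 rad), for 0.2 s.
3. the lid rests still on the raised stay (value of joint lid between 1.3 and 1.47 rad and value of joint stay above 0.62 rad and velocity of joint lid between -0.1 and 0.1 rad/s), for 0.3 s.
4. the mouth-down cup is lifted clear of the bin while the lid stays propped (value of joint lid between 1.3 and 1.47 rad and value of joint stay above 0.62 rad and z of cup_clean in the frame of bin above 0.06 m), for 0.1 s.
At the end, for the whole second after the job is handed in: The lid rests still on the stay (lid 1.30 to 1.47 rad, stay above 0.62 rad); the clean cup stands at rest mouth-down (within 0.1 rad) on the green disc, centred within 6 mm and its mouth no more than 3 mm above the disc's top; the mouth-up cup is still in the bin (all of step 3 and horizontal distance between cup_clean and pocket_disc below 0.006 m and z of cup_clean in the frame of pocket_disc between -0.001 and 0.005 m and angle between cup_clean's own z axis and vertical below 0.1 rad and linear speed of cup_clean below 0.02 m/s and z of cup_open in the frame of bin below 0.03 m); the robot touches nothing.
It fails at once if the lid slams: it falls faster than 2 rad/s (velocity of joint lid below -2 rad/s).
It fails at once if the clean cup is dropped: it falls free at more than 0.6 m/s (a drop of about 2 cm) (linear speed of cup_clean above 0.6 m/s and contact force between the fingers and cup_clean below 0.02 N).
It fails at once if a cup already in the tray is moved more than 15 mm or tipped (distance of any of cup_a, cup_b from where it was at the start of the episode above 0.015 m or angle between any of cup_a, cup_b's own z axis and vertical above 0.5 rad).
It fails at once if the mouth-up cup is moved more than 30 mm or tipped over (distance of cup_open from where it was at the start of the episode above 0.03 m or angle between cup_open's own z axis and vertical above 0.7 rad).
It fails at once if the tape roll, pill jar, steel bowl or pump bottle is moved more than 30 mm (distance of any of tape_roll, pill_jar, gallipot, pump_bottle from where it was at the start of the episode above 0.03 m).
It also fails if it takes over 72 s, if anything falls off the work surface, if the arm or the gripper's body presses on something with over 40 N, if the wrist force passes 120 N, or if a joint passes its speed limit or range.

## Working session

There is one attempt and no reset: what is moved stays moved. The work goes in short steps, Python scripts to look and compute and a tool call to move; the robot and the scene stay as the last step left them, time stands still between calls to the robot, and variables do not carry over. Pictures are saved under pics/ and viewed, and the job is handed in when it is done.

Besides the shell and the picture viewer there is one more tool, called after "Call:" by a JSON object that holds its "method" and its "body". drive_tool: Moves the arm, as the interface text tells. Its arguments: {"type":"object","properties":{"deltas":{"type":"array","items":{"type":"array"}},"gripper":{"type":"number"}},"required":["deltas"]}

```bash
mkdir -p pics; python3 - <<'E'
from bench import get_obs,camera
import cv2,json
o=get_obs();print(o)
for n in("scene","top"):
    c=camera(n);cv2.imwrite(f"pics/{n}0.png",c["frame"][:,:,::-1])
    print(n,{k:c[k] for k in c if k!="frame"})
E
```

```text
{'time_s': 0.0, 'q': array([ 1.02568553e+00,  1.81539104e-01,  1.60797607e+00,  6.88093296e-06,
        1.35384978e+00, -2.06294532e-01]), 'dq': array([-0.00126784, -0.00047145, -0.00044969,  0.00052804, -0.00021289,
        0.00158426]), 'joint_efforts': array([ 6.72875613e-04, -4.44878519e+01, -3.51330900e+01, -3.05879930e-04,
        9.30382084e-03, -1.27246071e-05]), 'eef_pos': array([0.19079958, 0.54183637, 0.2304007 ]), 'eef_rot': array([-3.28275585e-04,  1.68599650e-01,  9.85684215e-01, -8.23105980e-04]), 'wrist_force': array([-0.6888035 , -0.45086222, -0.36179278]), 'torque': array([-0.0062519 , -0.03619008,  0.03542479]), 'opening': 0.9992307982580569}
scene {'fx': 362.88811890012056, 'fy': 362.88811890012056, 'cx': 319.6267676213166, 'cy': 198.9145595842874, 'eye': array([ 0.91129831, -0.37589111,  0.77227478]), 'attitude': array([-0.30329275,  0.90745567,  0.27670283, -0.08929307])}
top {'fx': 387.5438090725304, 'fy': 387.5438090725304, 'cx': 315.128865890356, 'cy': 202.40208023593038, 'eye': array([0.39669557, 0.06403011, 1.09131752]), 'attitude': array([-0.08003894,  0.7037909 , -0.70177719,  0.07603226])}
```

View pics/scene0.png

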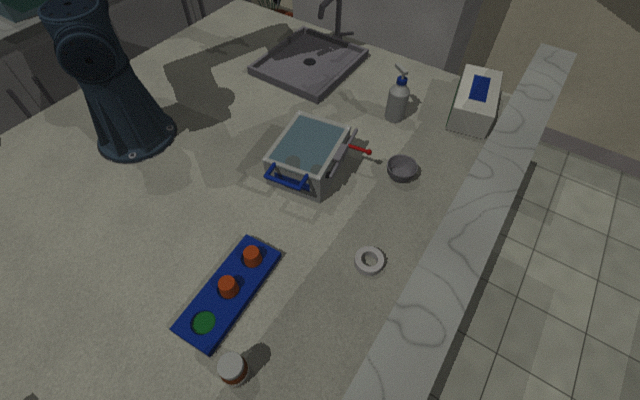

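View pics/top0.png

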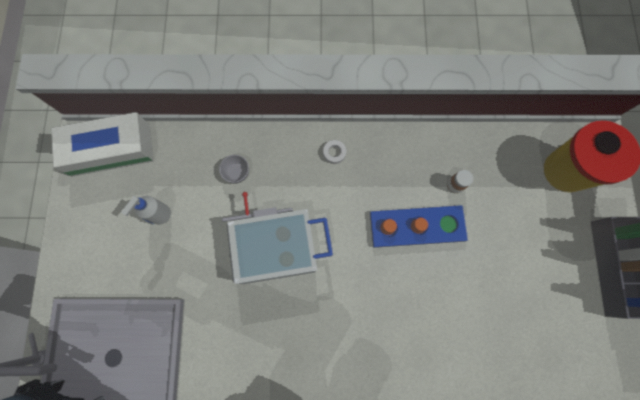

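The scene view shows the bin at about (310,155), the tray with its green pocket at (204,322), and the red grip at (368,152). In the top view the bin is at (270,245), the handle at (322,238), the tray at (418,226) with the disc at (448,224), and the grip at (245,200). I'll enlarge both.

```bash
cat > h.py <<'E'
import numpy as np,cv2
from scipy.spatial.transform import Rotation as R
from bench import get_obs,camera
def ray(c,u,v):
    q=np.array(c["attitude"]);r=R.from_quat(q[[1,2,3,0]])
    return np.array(c["eye"]),r.apply([(u-c["cx"])/c["fx"],(v-c["cy"])/c["fy"],1.])
def atz(c,u,v,z):
    e,d=ray(c,u,v);return e+d*(z-e[2])/d[2]
def tri(cs,uvs):
    A=np.zeros((3,3));b=np.zeros(3);
    for c,(u,v) in zip(cs,uvs):
        e,d=ray(c,u,v);d/=np.linalg.norm(d);P=np.eye(3)-np.outer(d,d);A+=P;b+=P@e
    p=np.linalg.solve(A,b)
    return p,[np.round(proj(c,p)-np.array(uv),1) for c,uv in zip(cs,uvs)]
def proj(c,p):
    q=np.array(c["attitude"]);r=R.from_quat(q[[1,2,3,0]])
    x=r.inv().apply(np.asarray(p)-c["eye"]);return np.array([c["fx"]*x[0]/x[2]+c["cx"],c["fy"]*x[1]/x[2]+c["cy"]])
def crop(c,u0,v0,w,h,s,fn):
    f=c["frame"][v0:v0+h,u0:u0+w,::-1]
    f=cv2.resize(f,None,fx=s,fy=s,interpolation=cv2.INTER_CUBIC)
    f=cv2.convertScaleAbs(f,alpha=1.3)
    for k in range(0,w,10): cv2.line(f,(k*s,0),(k*s,8 if k%50 else 16),(255,255,255),1);
    for k in range(0,h,10): cv2.line(f,(0,k*s),(8,k*s),(255,255,255),1)
    for k in range(0,w,20): cv2.putText(f,str(u0+k),(k*s,20),0,.4,(0,255,255),1)
    for k in range(20,h,20): cv2.putText(f,str(v0+k),(10,k*s+4),0,.4,(0,255,255),1)
    cv2.imwrite(fn,f)
E
python3 - <<'E'
from h import *
import pickle
s=camera("scene");t=camera("top");pickle.dump((s,t),open("c0.pkl","wb"))
crop(s,255,105,130,100,6,"pics/s_bin.png")
crop(t,215,180,130,110,6,"pics/t_bin.png")
crop(s,160,220,130,100+40,4,"pics/s_tray.png")
crop(t,360,160,130,100,6,"pics/t_tray.png")
E
```

```text
(no output)
```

View pics/s_bin.png

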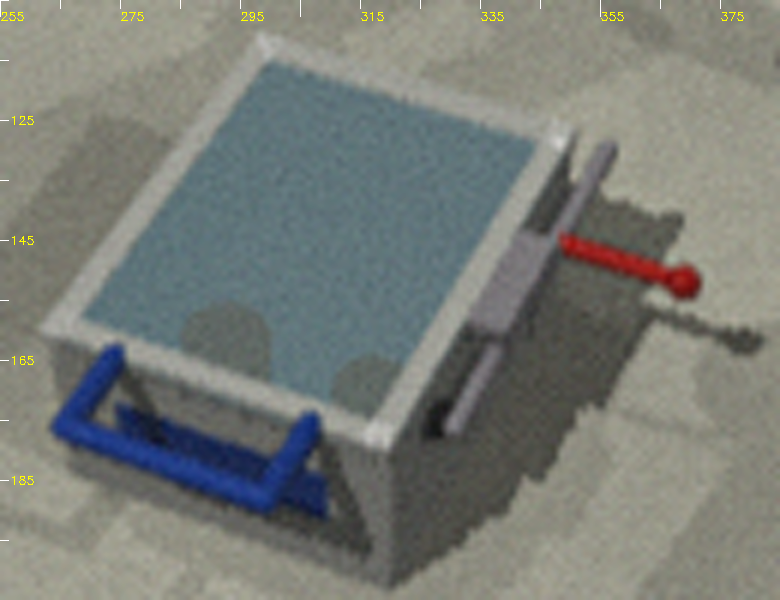

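View pics/t_bin.png

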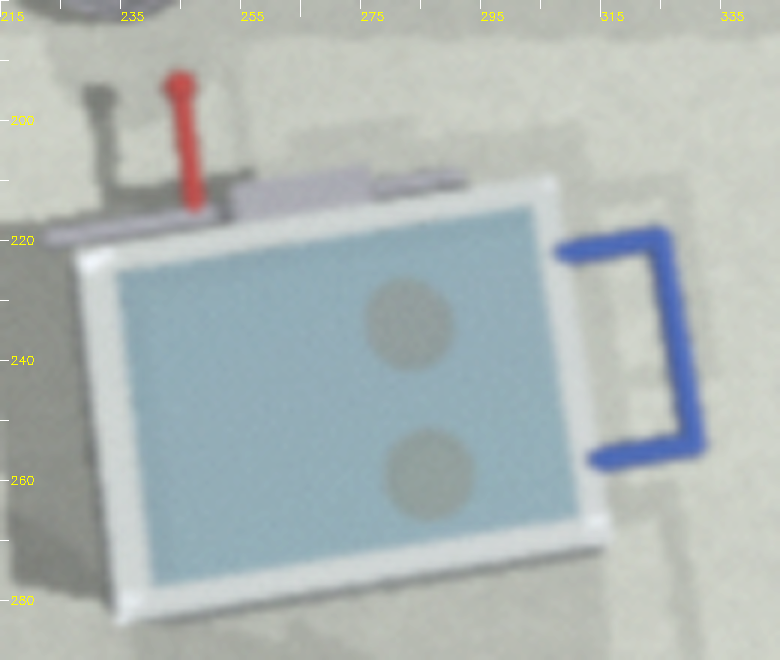

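View pics/s_tray.png

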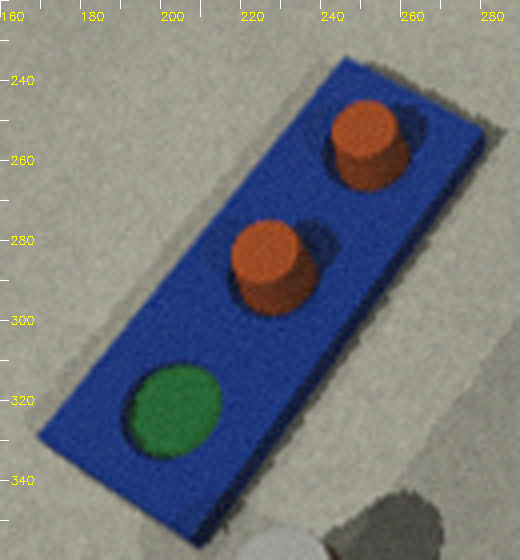

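View pics/t_tray.png

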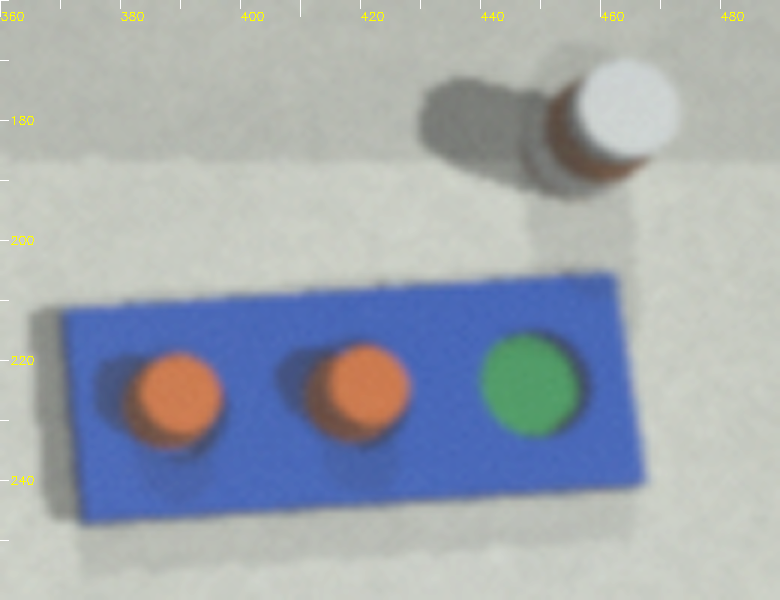

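```bash
cat > m0.py <<'E'
from h import *
import pickle
s,t=pickle.load(open("c0.pkl","rb"))
P={"handle+x":((299.2,188.3),(325.3,219.2)),"handle-x":((265.3,175.8),(330.8,254.2)),
"hin-x":((299.2,112),(235.3,282)),"hin+x":((348.7,127),(230,222.5)),"free+x":((318.3,178.3),(306.3,210.8)),"free-x":((262.5,159.7),(315,270)),
"ball":((369.2,151.8),(245,194.5)),"disc":((203.75,323),(448.3,224.3)),
"cupA top":((206+45.2,220+32.3),(390,225.3)),"cupB top":((160+66.2,220+62.5),(421,224.5)),
"stay tip":((357,130.5),(223.5,219.7)),"jar":None}
for k,v in P.items():
    if v:
        p,r=tri((s,t),v);print(k,p.round(4),r)
print("discz14",atz(s,203.75,323,.014),atz(t,448.3,224.3,.014))
print("jar top",atz(t,464.5,178,.075)); print("bowl",atz(t,233,168,.042)); print("tape",atz(t,333.5,151.5,.024))
E
python3 m0.py
```

```text
handle+x [0.5757 0.0441 0.0991] [array([-0.3,  0.1]), array([-0.2, -0.2])]
handle-x [0.4849 0.0299 0.099 ] [array([-0.1,  0. ]), array([-0.1, -0.1])]
hin-x [0.4143 0.2699 0.0977] [array([ 0.1, -0. ]), array([0.1, 0.1])]
hin+x [0.5651 0.29   0.1028] [array([ 0., -0.]), array([0., 0.])]
free+x [0.5972 0.0934 0.1017] [array([-0.2,  0.1]), array([-0.2, -0.2])]
free-x [0.4446 0.0694 0.097 ] [array([ 0.2, -0. ]), array([0.1, 0.1])]
ball [0.6467 0.26   0.0792] [array([-0.5,  0.1]), array([-0.3, -0.4])]
disc [ 0.5774 -0.3035  0.0126] [array([-0.4,  0.1]), array([-0.2, -0.1])]
cupA top [ 0.5683 -0.1331  0.0478] [array([-0.3,  0.1]), array([-0.2, -0.1])]
cupB top [ 0.5708 -0.2178  0.0467] [array([-0.2,  0.1]), array([-0.1, -0.1])]
stay tip [0.5779 0.3144 0.0777] [array([-0.4,  0.1]), array([-0.3, -0.4])]
discz14 [ 0.57845946 -0.30307173  0.014     ] [ 0.57673341 -0.30362025  0.014     ]
jar top [ 0.69417402 -0.33595211  0.075     ]
bowl [0.7320676  0.30361868 0.042     ]
tape [0.78851106 0.01763535 0.024     ]
```

```bash
cat >> m0.py <<'E'
from scipy.optimize import least_squares
M={"handle+x":(.039,-.145,.098),"handle-x":(-.039,-.145,.098),"hin-x":(-.08,.1,.098),"hin+x":(.08,.1,.098),"free+x":(.08,-.105,.098),"free-x":(-.08,-.105,.098),"ball":(.151,.055,.077)}
def w(x,p):
    c,s_=np.cos(x[2]),np.sin(x[2]);return np.array([x[0]+c*p[0]-s_*p[1],x[1]+s_*p[0]+c*p[1],p[2]])
def f(x): return np.concatenate([np.r_[proj(s,w(x,m))-P[k][0],proj(t,w(x,m))-P[k][1]] for k,m in M.items()])
r=least_squares(f,[.507,.18,.157],loss="soft_l1");x=r.x;print(x.round(4));print(r.fun.reshape(-1,4).round(1))
for n,p in dict(handle=(0,-.145,.098),hinge=(0,.1,.095),grip=(.131,.055,.075)).items():print(n,w(x,p).round(4))
ci,si=np.cos(-x[2]),np.sin(-x[2])
for uv in((283.3,234),(286.8,259.3)):
    a=atz(t,*uv,.043)[:2]-x[:2];print("cup bin",ci*a[0]-si*a[1],si*a[0]+ci*a[1])
o=get_obs();q=o["eef_rot"];y=R.from_quat(q[[1,2,3,0]]).apply([0,1,0]);print("jaw",np.arctan2(y[1],y[0]),"want",x[2]+np.pi/2)
E
python3 m0.py|tail -15
```

```text
tape [0.78851106 0.01763535 0.024     ]
[0.5056 0.1829 0.1552]
[[-3.  -1.7 -0.8  3.3]
 [ 2.4  0.2 -1.5 -1.9]
 [-0.9 -0.4  0.2  1.4]
 [ 2.   1.1 -1.  -1.2]
 [ 0.6  2.2  0.6 -1.3]
 [-1.1  0.   1.2  0.8]
 [-0.6  0.5 -0.4 -0.1]]
handle [0.5281 0.0396 0.098 ]
hinge [0.4902 0.2817 0.095 ]
grip [0.6266 0.2574 0.075 ]
cup bin 0.03385919349764239 -0.031655523745542404
cup bin -0.03534461253797323 -0.03183313770247608
jaw 1.2320144816704155 want 1.7259642129087183
```

Call:
{"method": "drive_tool", "body": {"deltas": [[[0.024,-0.036,0],0.04],[[0.024,-0.036,0],0.04],[[0.024,-0.036,0],0.04],[[0.024,-0.036,0],0.04],[[0.024,-0.036,0],0.04],[[0.024,-0.036,0],0.04],[[0.024,-0.036,0],0.04],[[0.024,-0.036,0],0.04],[[0.024,-0.036,0],0.04],[[0.024,-0.036,0],0.04]], "gripper": 0.4}}

```text
time_s: 1.2
eef_pos: [0.433, 0.1713, 0.2297]
eef_rot: [0.0, -0.044, 0.999, -0.0]
wrist_force: [0.3, -0.3, -0.2]
opening: 0.403
```

Call:
{"method": "drive_tool", "body": {"deltas": [[[0.024,-0.034,0],0.02],[[0.024,-0.033,0],0.02],[[0.024,-0.033,0],0.02],[[0.022,-0.033,0],0.01],[[0.003,0,-0.02],0]]}}

```text
time_s: 1.7
eef_pos: [0.5368, 0.0268, 0.2122]
eef_rot: [0.004, -0.078, 0.997, -0.001]
wrist_force: [0.8, -0.0, -1.3]
opening: 0.403
```

```bash
python3 - <<'E'
from h import *
o=get_obs();print(o["eef_pos"],2*np.arctan2(o["eef_rot"][2],o["eef_rot"][1])-np.pi/2, o["q"].round(2))
c=camera("top");crop(c,215,180,140,110,5,"pics/t1.png");c=camera("scene");crop(c,225,105,130,110,5,"pics/s1.png")
E
```

```text
[0.53684378 0.02678061 0.21219905] 1.7273197022019806 [-0.17  0.11  1.73 -0.    1.3  -1.9 ]
```

View pics/s1.png

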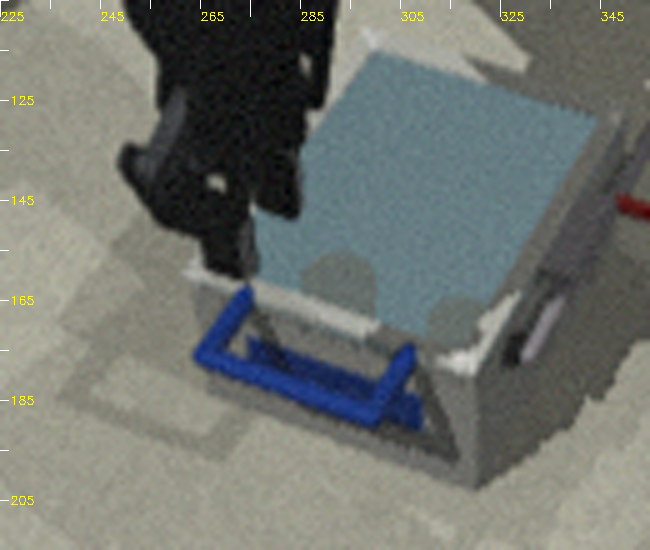

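The gripper hangs just above the handle, with its fingertips at about (270,160) in the scene view. Next I'll centre it and lower it.

Call:
{"method": "drive_tool", "body": {"deltas": [[[-0.006,0.01,-0.025],0],[[0,0,-0.025],0],[[0,0,-0.025],0],[[0,0,-0.01],0],[[0,0,0],0]]}}

```text
time_s: 2.3
eef_pos: [0.5235, 0.044, 0.122]
eef_rot: [-0.002, -0.081, 0.997, 0.001]
wrist_force: [-0.2, 0.5, 0.2]
opening: 0.4
```

Call:
{"method": "drive_tool", "body": {"deltas": [[[0.004,-0.005,-0.012],0],[[0,0,-0.012],0],[[0,0,-0.012],0],[[0,0,-0.006],0],[[0,0,0],0]]}}

```text
time_s: 2.8
eef_pos: [0.5299, 0.0389, 0.08]
eef_rot: [0.0, -0.081, 0.997, 0.001]
wrist_force: [-0.2, -0.9, 0.2]
opening: 0.399
```

```bash
python3 - <<'E'
from h import *
o=get_obs();print(o["eef_pos"])
c=camera("scene");crop(c,225,105,130,110,5,"pics/s2.png")
E
```

```text
[0.52990951 0.03885918 0.08002094]
```

View pics/s2.png

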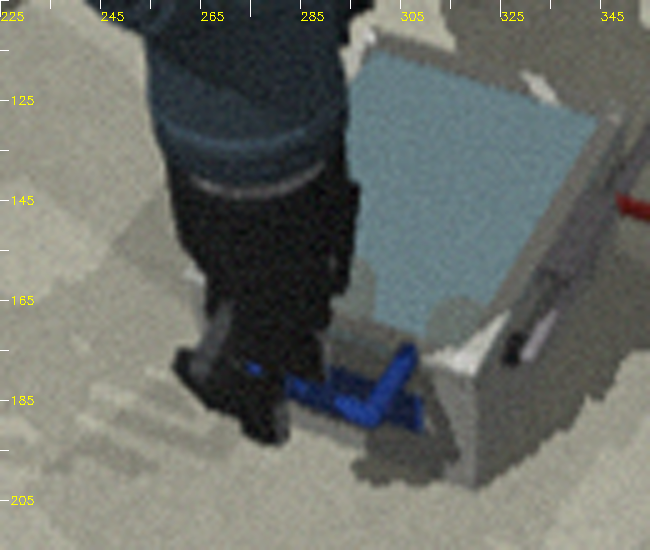

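The fingers straddle the bar, which shows between them near (274,178). Now I'll close the gripper.

Call:
{"method": "drive_tool", "body": {"deltas": [[[0,0,0],0],[[0,0,0],0],[[0,0,0],0],[[0,0,0],0]], "gripper": 0}}

```text
time_s: 3.25
eef_pos: [0.5302, 0.0396, 0.0811]
eef_rot: [0.001, -0.081, 0.997, 0.001]
wrist_force: [-0.5, 0.2, -3.0]
opening: 0.114
```

Call:
{"method": "drive_tool", "body": {"deltas": [[[0,0.001,0.015],0],[[0,0.002,0.02],0],[[-0.001,0.005,0.02],0],[[-0.001,0.007,0.02],0]]}}

```text
time_s: 3.65
eef_pos: [0.5282, 0.0516, 0.1561]
eef_rot: [0.0, -0.081, 0.997, -0.002]
wrist_force: [0.7, -4.0, -2.0]
opening: 0.117
```

Call:
{"method": "drive_tool", "body": {"deltas": [[[-0.001,0.009,0.023],0],[[-0.002,0.011,0.022],0],[[-0.002,0.013,0.021],0],[[-0.002,0.015,0.019],0],[[-0.003,0.017,0.018],0]]}}

```text
time_s: 4.15
eef_pos: [0.5172, 0.1166, 0.262]
eef_rot: [0.0, -0.08, 0.997, -0.003]
wrist_force: [4.6, 3.9, -8.0]
opening: 0.111
```

Call:
{"method": "drive_tool", "body": {"deltas": [[[-0.003,0.018,0.016],0],[[-0.003,0.02,0.014],0],[[-0.003,0.021,0.012],0],[[-0.003,0.022,0.01],0]]}}

```text
time_s: 4.55
eef_pos: [0.5035, 0.199, 0.315]
eef_rot: [-0.001, -0.079, 0.997, -0.004]
wrist_force: [1.6, 2.4, -11.2]
opening: 0.115
```

Call:
{"method": "drive_tool", "body": {"deltas": [[[-0.004,0.024,0.006],0],[[-0.004,0.024,0.004],0],[[-0.004,0.024,0.002],0],[[-0.004,0.024,0],0]]}}

```text
time_s: 4.95
eef_pos: [0.4874, 0.2951, 0.3315]
eef_rot: [0.002, -0.078, 0.997, -0.008]
wrist_force: [1.0, -0.8, -9.8]
opening: 0.109
```

Call:
{"method": "drive_tool", "body": {"deltas": [[[-0.003,0.02,-0.007],0],[[-0.003,0.02,-0.007],0],[[-0.002,0.016,-0.005],0],[[0,0.004,-0.001],0],[[0,0,0],0]]}}

```text
time_s: 5.45
eef_pos: [0.4766, 0.3606, 0.3186]
eef_rot: [0.004, -0.081, 0.997, -0.007]
wrist_force: [-0.3, -0.0, 1.7]
opening: 0.105
```

```bash
python3 - <<'E'
from h import *
import pickle
o=get_obs();print(o["eef_pos"],o["wrist_force"])
s=camera("scene");crop(s,225,35,160,160,4,"pics/s3.png")
t=camera("top");crop(t,175,160,160,130,5,"pics/t3.png");pickle.dump((s,t),open("c3.pkl","wb"))
E
```

```text
[0.47661504 0.36064456 0.3186089 ] [-0.26403885 -0.01044569  1.70115557]
```

View pics/s3.png

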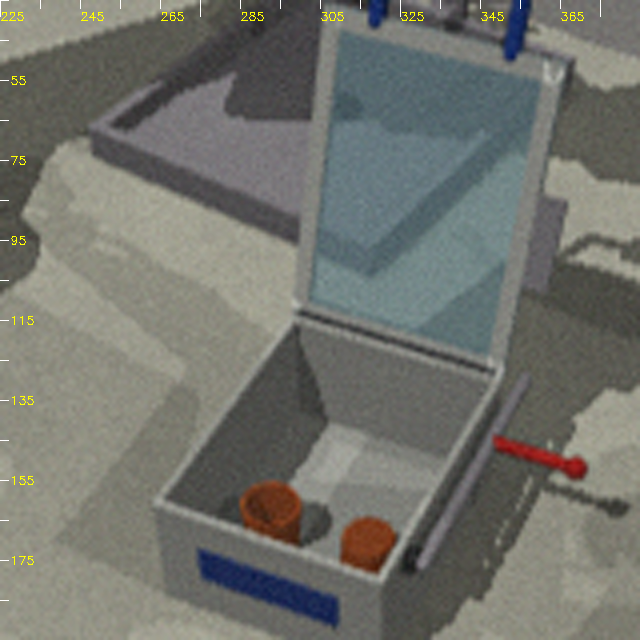

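View pics/t3.png

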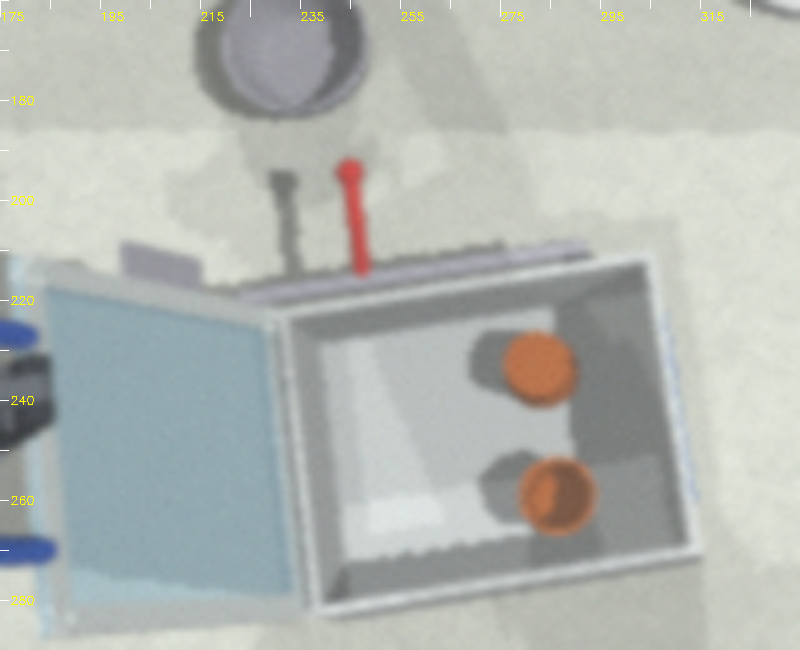

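The lid rests back at its stop, and the cup in the +x half, at scene (316,169) and top (283,233), is the mouth-down one. The mouth-up cup is at top (286,258). I'll release the handle and go to the red grip.

Call:
{"method": "drive_tool", "body": {"deltas": [[[0,0,0],0],[[0,0,0],0],[[0,0,0],0],[[0,0,0.02],0],[[0,0,0.03],0],[[0,0,0.03],0],[[0.01,0,0.01],0],[[0.03,-0.02,0],0],[[0.035,-0.025,0],0],[[0.035,-0.025,0],0]], "gripper": 0.45}}

```text
time_s: 6.55
eef_pos: [0.5898, 0.2868, 0.4147]
eef_rot: [0.007, -0.08, 0.997, -0.006]
wrist_force: [0.1, -0.1, 0.3]
opening: 0.449
```

Call:
{"method": "drive_tool", "body": {"deltas": [[[0.018,-0.015,-0.03],0],[[0.018,-0.014,-0.04],0],[[0,0,-0.04],0],[[0,0,-0.04],0],[[0,0,-0.04],0],[[0,0,-0.04],0],[[0,0,-0.02],0],[[0,0,0],0]]}}

```text
time_s: 7.35
eef_pos: [0.6335, 0.2449, 0.1566]
eef_rot: [0.011, -0.073, 0.997, -0.007]
wrist_force: [0.1, -0.4, 1.0]
opening: 0.452
```

```bash
python3 - <<'E'
from h import *
import pickle
o=get_obs();print(o["eef_pos"],o["eef_rot"])
s=camera("scene");crop(s,275,35,130,160,4,"pics/s4.png")
t=camera("top");crop(t,175,160,160,130,5,"pics/t4.png")
E
```

```text
[0.63349021 0.24492036 0.15655332] [ 0.01128925 -0.07255011  0.99727776 -0.00679041]
```

View pics/s4.png

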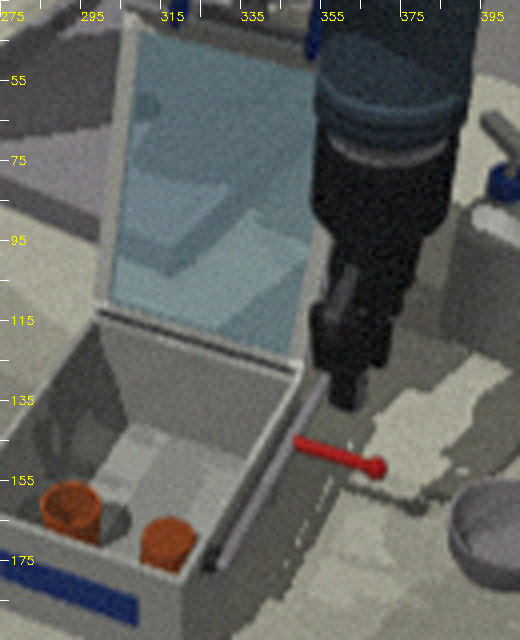

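View pics/t4.png

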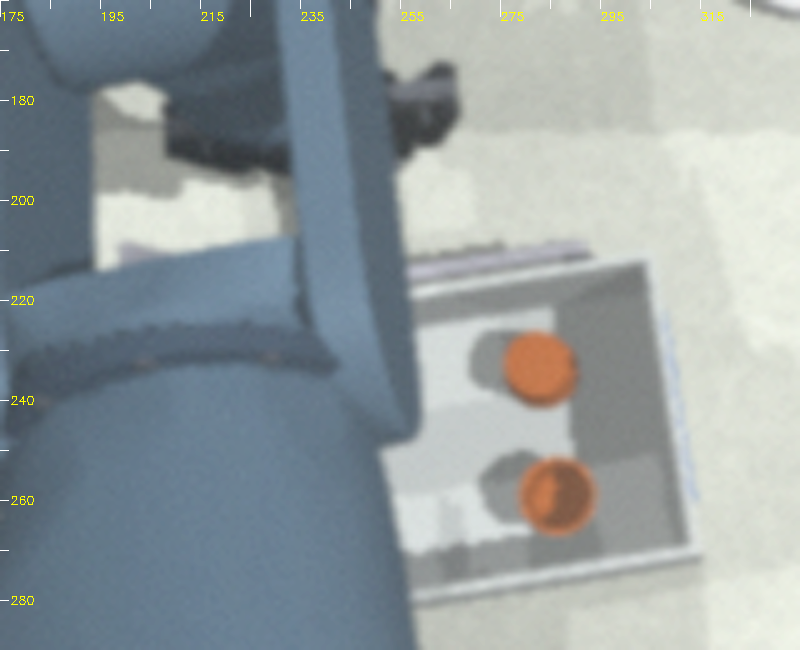

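Call:
{"method": "drive_tool", "body": {"deltas": [[[-0.006,0.011,-0.015],0],[[0,0,-0.015],0],[[0,0,-0.015],0],[[0,0,-0.01],0],[[0,0,0],0]]}}

```text
time_s: 7.95
eef_pos: [0.6323, 0.2588, 0.1074]
eef_rot: [0.019, -0.073, 0.997, -0.006]
wrist_force: [-0.4, -0.6, -0.4]
opening: 0.453
```

```bash
python3 - <<'E'
from h import *
o=get_obs();print(o["q"].round(3),o["dq"].round(3),o["eef_pos"],o["joint_efforts"].round(1))
c=camera("scene");crop(c,325,35,110,150,5,"pics/s5.png")
E
```

```text
[ 0.223  0.514  1.434 -0.018  1.158 -1.487] [ 0.003 -0.004 -0.006 -0.001  0.002  0.   ] [0.63230269 0.25880919 0.1074245 ] [  0.  -58.8 -33.3  -0.1  -0.4   0. ]
```

View pics/s5.png

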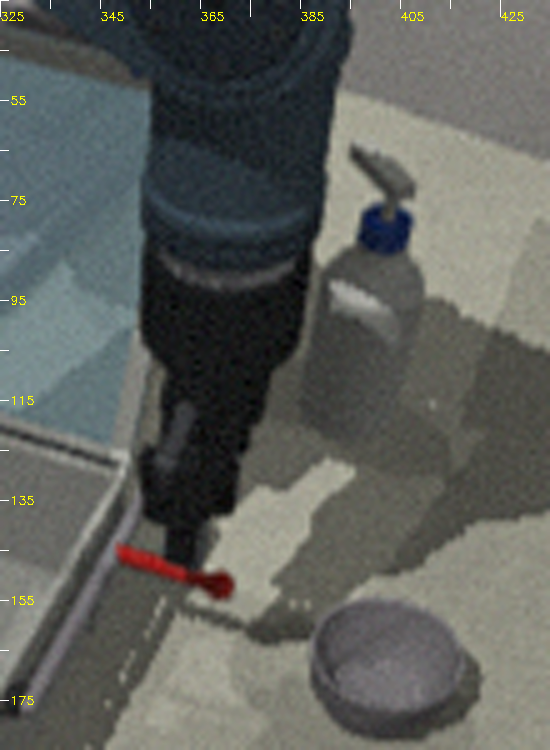

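Call:
{"method": "drive_tool", "body": {"deltas": [[[-0.006,0,-0.012],0],[[-0.002,0,-0.012],0],[[0,0,-0.012],0],[[0,0,-0.005],0],[[0,0,0],0]]}}

```text
time_s: 8.5
eef_pos: [0.6242, 0.2586, 0.0642]
eef_rot: [0.02, -0.073, 0.997, -0.005]
wrist_force: [-0.2, 1.2, -0.0]
opening: 0.448
```

Call:
{"method": "drive_tool", "body": {"deltas": [[[0,-0.001,-0.004],0],[[0,0,0],0],[[0,0,0],0],[[0,0,0],0],[[0,0,0],0]], "gripper": 0}}

```text
time_s: 9.0
eef_pos: [0.6244, 0.2577, 0.0603]
eef_rot: [0.02, -0.073, 0.997, -0.006]
wrist_force: [0.1, -0.2, -2.3]
opening: 0.093
```

```bash
python3 - <<'E'
from h import *
o=get_obs();print(o["q"].round(3),o["eef_pos"])
c=camera("scene");crop(c,325,35,110,150,5,"pics/s6.png")
E
```

```text
[ 0.224  0.557  1.476 -0.019  1.07  -1.484] [0.62442085 0.25769433 0.0602619 ]
```

View pics/s6.png

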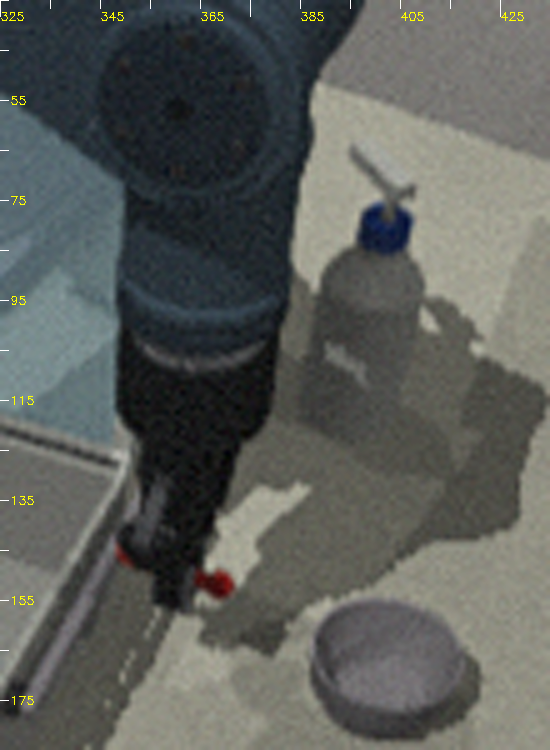

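Call:
{"method": "drive_tool", "body": {"deltas": [[[0,0,0.01],0],[[0,-0.001,0.011],0],[[0,-0.003,0.011],0],[[0.001,-0.004,0.011],0],[[0.001,-0.005,0.01],0]]}}

```text
time_s: 9.55
eef_pos: [0.6268, 0.2421, 0.1164]
eef_rot: [0.02, -0.073, 0.997, -0.007]
wrist_force: [2.7, -2.9, -5.7]
opening: 0.088
```

Call:
{"method": "drive_tool", "body": {"deltas": [[[0.001,-0.005,0.008],0],[[0.001,-0.005,0.007],0],[[0.0,-0.002,0.004],0],[[0,0,0],0],[[0,0,0],0]]}}

```text
time_s: 10.05
eef_pos: [0.6288, 0.2311, 0.1336]
eef_rot: [0.021, -0.073, 0.997, -0.004]
wrist_force: [-0.0, -2.0, -1.4]
opening: 0.09
```

```bash
python3 - <<'E'
from h import *
import pickle
o=get_obs();print(o["wrist_force"],o["eef_pos"])
c=camera("scene");crop(c,285,35,130,150,5,"pics/s7.png")
E
```

```text
[-1.09743045e-04 -1.98188578e+00 -1.41222176e+00] [0.62880562 0.23109911 0.13355386]
```

View pics/s7.png

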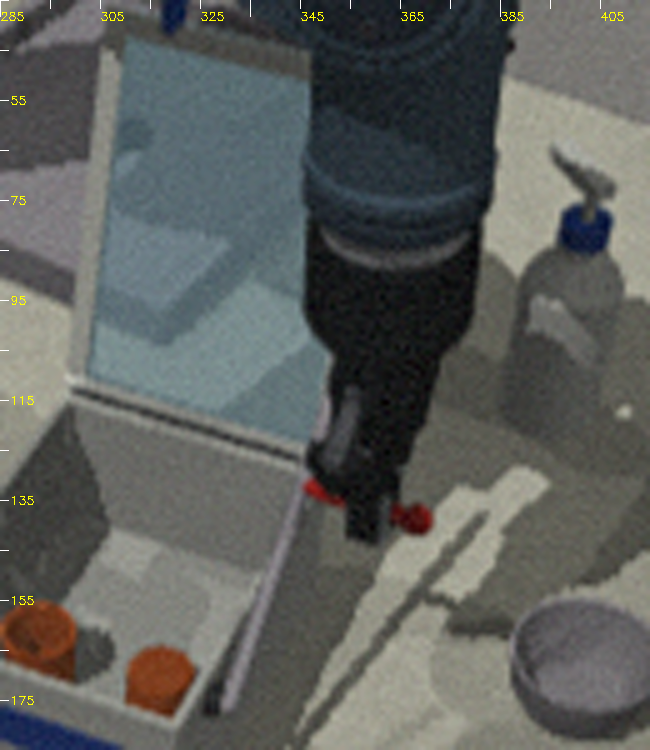

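Call:
{"method": "drive_tool", "body": {"deltas": [[[0.0,-0.003,0.004],0],[[0.0,-0.003,0.004],0],[[0,-0.002,0.003],0]]}}

```text
time_s: 10.4
eef_pos: [0.6283, 0.2308, 0.1343]
eef_rot: [0.021, -0.073, 0.997, 0.004]
wrist_force: [13.6, 9.3, -23.8]
opening: 0.094
```

Call:
{"method": "drive_tool", "body": {"deltas": [[[0,0.001,-0.001],0],[[0,0,0],0],[[0,0,0],0],[[0,0,0.015],0],[[0,0,0.025],0],[[0,0,0.03],0],[[0,0,0.03],0],[[0,0,0.03],0],[[0,0,0.03],0],[[0,0,0.03],0]], "gripper": 0.35}}

```text
time_s: 11.4
eef_pos: [0.6255, 0.2309, 0.3398]
eef_rot: [0.022, -0.072, 0.997, 0.004]
wrist_force: [0.0, 0.2, -0.1]
opening: 0.351
```

```bash
python3 - <<'E'
from h import *
import pickle
o=get_obs();print(o["wrist_force"],o["eef_pos"],o["eef_rot"])
c=camera("scene");crop(c,285,35,130,150,5,"pics/s8.png")
E
```

```text
[ 0.00782998  0.20196869 -0.08604053] [0.62546088 0.23092011 0.33976488] [ 0.02186749 -0.07207583  0.99715006  0.00431805]
```

View pics/s8.png

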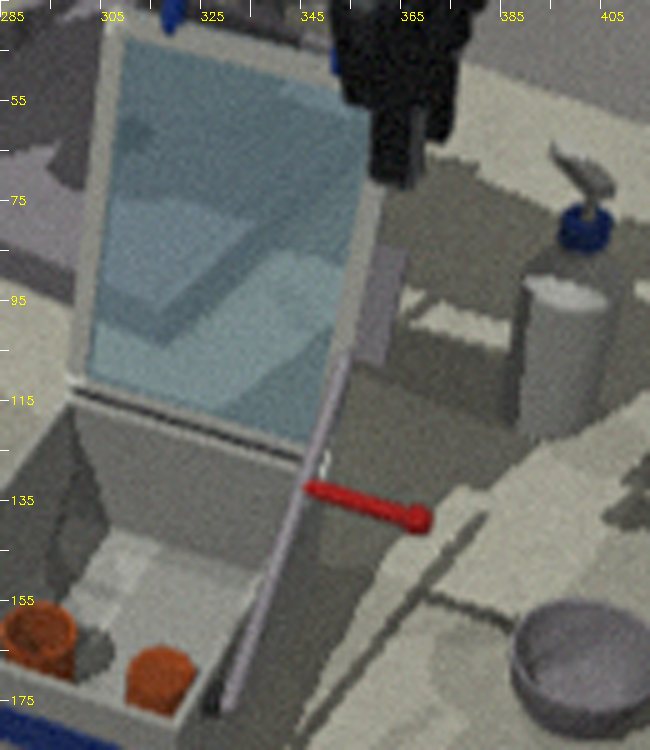

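Call:
{"method": "drive_tool", "body": {"deltas": [[[0,0,0.035],0],[[-0.01,0.008,0.03],0],[[-0.025,0.022,0],0],[[-0.025,0.022,0],0],[[-0.025,0.022,0],0],[[-0.025,0.022,0],0],[[-0.02,0.015,0],0],[[-0.01,0.008,0],0],[[0,0,0],0]]}}

```text
time_s: 12.35
eef_pos: [0.4815, 0.3502, 0.4391]
eef_rot: [0.041, -0.069, 0.997, 0.008]
wrist_force: [0.2, 0.2, 1.3]
opening: 0.35
```

Call:
{"method": "drive_tool", "body": {"deltas": [[[-0.002,0.008,-0.015],0],[[-0.001,0.002,-0.02],0],[[0,0,-0.02],0],[[0,0,-0.02],0],[[0,0,-0.01],0],[[0,0,0],0]]}}

```text
time_s: 12.95
eef_pos: [0.4819, 0.3574, 0.3474]
eef_rot: [0.041, -0.066, 0.997, 0.007]
wrist_force: [0.1, 0.2, -0.3]
opening: 0.352
```

```bash
python3 - <<'E'
from h import *
o=get_obs();print(o["q"].round(3),o["eef_pos"],o["eef_rot"])
c=camera("scene");crop(c,285,0,130,120,5,"pics/s9.png")
E
```

```text
[ 0.45   0.111  1.457 -0.018  1.492 -1.252] [0.48189792 0.35738704 0.34741822] [ 0.04145303 -0.06585288  0.99694189  0.00720478]
```

View pics/s9.png

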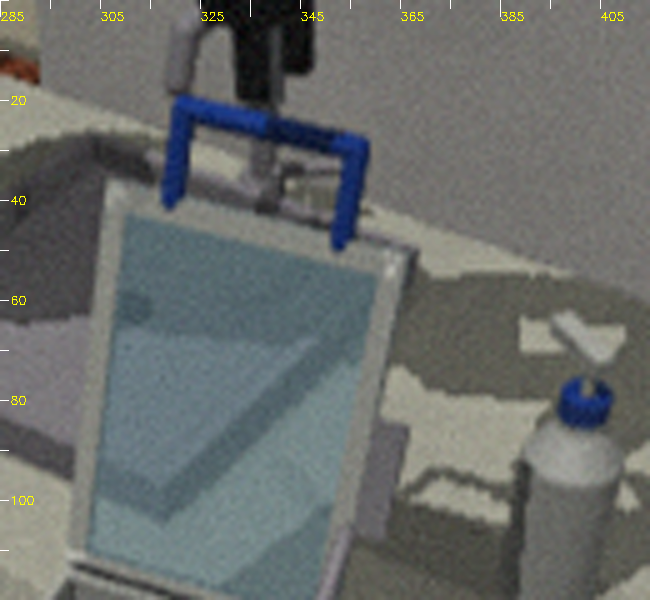

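Call:
{"method": "drive_tool", "body": {"deltas": [[[-0.002,0.003,-0.012],0],[[0,0,-0.012],0],[[0,0,-0.005],0],[[0,0,0],0]]}}

```text
time_s: 13.4
eef_pos: [0.4814, 0.3609, 0.3189]
eef_rot: [0.043, -0.065, 0.997, 0.008]
wrist_force: [-0.5, 0.2, 0.7]
opening: 0.348
```

Call:
{"method": "drive_tool", "body": {"deltas": [[[0,0,0],0],[[0,0,0],0],[[0,0,0],0],[[0,0,0],0]], "gripper": 0}}

```text
time_s: 13.8
eef_pos: [0.4813, 0.3611, 0.3193]
eef_rot: [0.044, -0.066, 0.997, 0.008]
wrist_force: [0.2, 0.5, -1.9]
opening: 0.112
```

Call:
{"method": "drive_tool", "body": {"deltas": [[[0.0015,-0.01,0.003],0],[[0.0015,-0.01,0.003],0],[[0.0015,-0.01,0.002],0],[[0.0015,-0.01,0.002],0],[[0.0015,-0.01,0.001],0],[[0.0015,-0.01,0.001],0],[[0.0015,-0.01,0],0]]}}

```text
time_s: 14.5
eef_pos: [0.4939, 0.2866, 0.3341]
eef_rot: [0.046, -0.067, 0.997, 0.01]
wrist_force: [2.8, 2.0, -0.1]
opening: 0.111
```

Call:
{"method": "drive_tool", "body": {"deltas": [[[0.0015,-0.01,0],0],[[0.0015,-0.01,-0.001],0],[[0.0015,-0.01,-0.001],0],[[0.001,-0.008,-0.001],0]]}}

```text
time_s: 14.9
eef_pos: [0.5009, 0.2449, 0.3322]
eef_rot: [0.048, -0.066, 0.997, 0.01]
wrist_force: [5.4, 2.5, -4.1]
opening: 0.111
```

Call:
{"method": "drive_tool", "body": {"deltas": [[[0.0005,-0.005,-0.001],0],[[0.0005,-0.005,-0.001],0],[[0,-0.002,0],0],[[0,0,0],0]]}}

```text
time_s: 15.3
eef_pos: [0.5019, 0.2374, 0.3312]
eef_rot: [0.049, -0.067, 0.996, 0.018]
wrist_force: [3.0, 5.2, 1.1]
opening: 0.105
```

```bash
python3 - <<'E'
from h import *
o=get_obs();print(o["wrist_force"],o["eef_pos"],o["eef_rot"])
c=camera("scene");crop(c,255,30,130,150,5,"pics/s10.png")
E
```

```text
[2.95859755 5.2407925  1.11834401] [0.50191077 0.2373629  0.33122053] [ 0.0493452  -0.06695556  0.99638116  0.0175094 ]
```

View pics/s10.png

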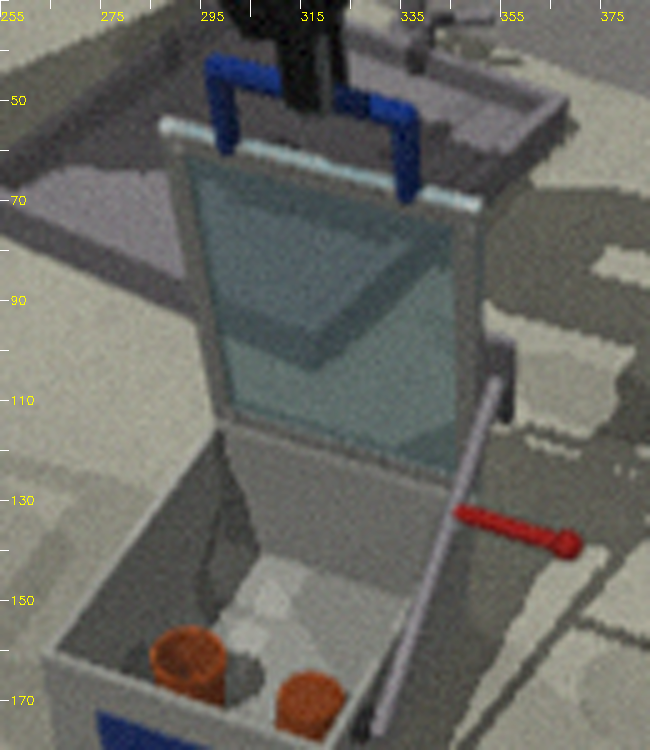

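The ear touches the stay tip near (352,105), and the 5 N reaction confirms the contact. I'll release and lift.

Call:
{"method": "drive_tool", "body": {"deltas": [[[0,0,0],0],[[0,0,0],0],[[0,0,0],0],[[0,0,0],0]], "gripper": 0.3}}

```text
time_s: 15.75
eef_pos: [0.5, 0.236, 0.3299]
eef_rot: [0.046, -0.067, 0.997, 0.016]
wrist_force: [0.1, 0.4, -0.1]
opening: 0.297
```

```bash
python3 - <<'E'
from h import *
o=get_obs();print(o["wrist_force"],o["eef_pos"],o["eef_rot"])
c=camera("scene");crop(c,255,30,130,150,5,"pics/s11.png")
E
```

```text
[ 0.05059798  0.36695942 -0.12696599] [0.50000547 0.23597793 0.32987331] [ 0.0464892  -0.06660712  0.99656785  0.01596152]
```

View pics/s11.png

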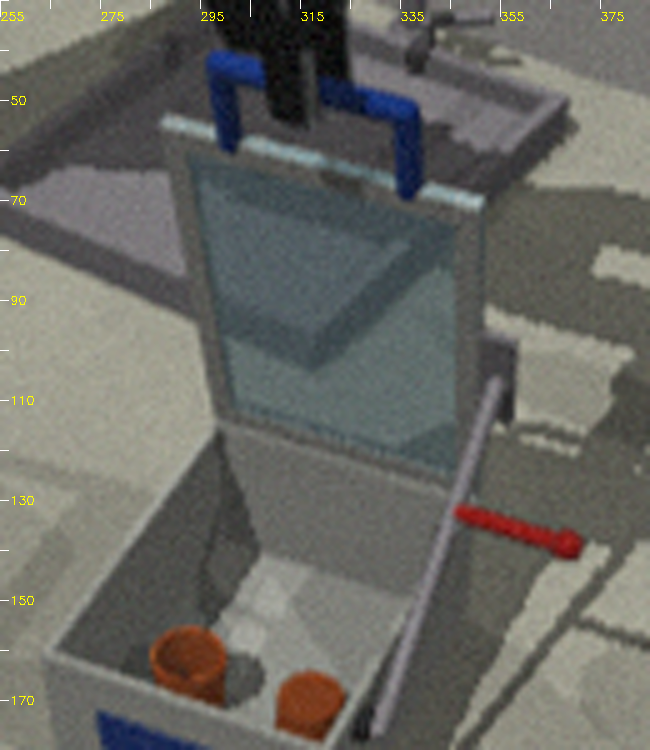

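Call:
{"method": "drive_tool", "body": {"deltas": [[[0,0,0.015],0],[[0,0,0.02],0],[[0,0,0.02],0],[[0,0,0.02],0],[[0,0,0],0]]}}

```text
time_s: 16.3
eef_pos: [0.4995, 0.2351, 0.4113]
eef_rot: [0.047, -0.066, 0.997, 0.016]
wrist_force: [0.7, -0.0, -0.2]
opening: 0.3
```

```bash
python3 - <<'E'
from h import *
import pickle
s,t=pickle.load(open("c3.pkl","rb"))
f=t["frame"];
def orange(c,box):
    u0,v0,u1,v1=box;im=c["frame"][v0:v1,u0:u1].astype(int);m=((im[:,:,0]>im[:,:,1]*1.45)&(im[:,:,0]>im[:,:,2]*1.8)).astype(np.uint8)
    n,l,st,ce=cv2.connectedComponentsWithStats(m)
    return [(st[i],(ce[i]+[u0,v0]).round(1)) for i in range(1,n) if st[i][4]>30]
print(orange(t,(260,215,310,275)));
s2=camera("scene");crop(s2,280,140,60,50,12,"pics/s12.png");crop(t,260,215,60,60,10,"pics/t12.png");pickle.dump((s2,t),open("c12.pkl","wb"))
o=get_obs();print(o["eef_pos"],o["eef_rot"])
print(tri((s2,t),((317,168),(283.2,233.6))))
E
```

```text
[(array([ 16,  12,  14,  13, 134], dtype=int32), array([282.5, 233. ])), (array([20, 38,  7, 12, 60], dtype=int32), array([282.6, 258.2]))]
[0.49904517 0.23501646 0.40942366] [ 0.04557611 -0.06611317  0.99665177  0.0153986 ]
(array([0.546695  , 0.15881175, 0.04565493]), [array([-1. ,  0.2]), array([-0.7, -0.7])])
```

View pics/s12.png

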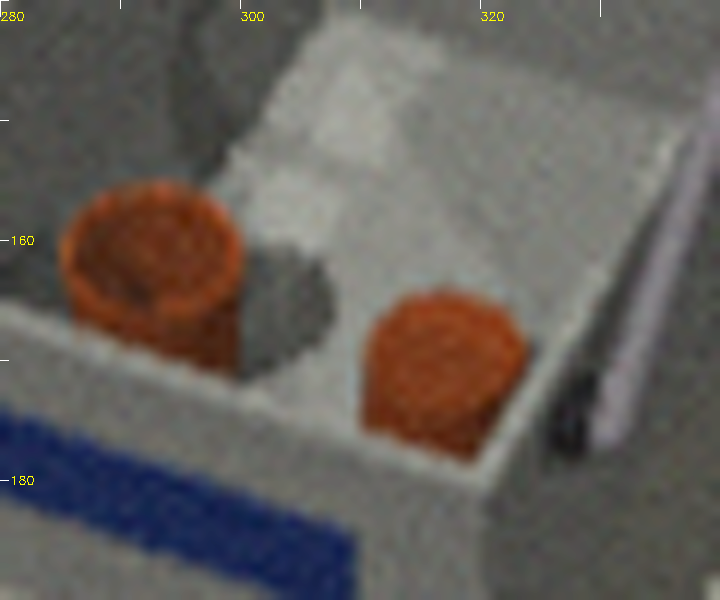

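View pics/t12.png

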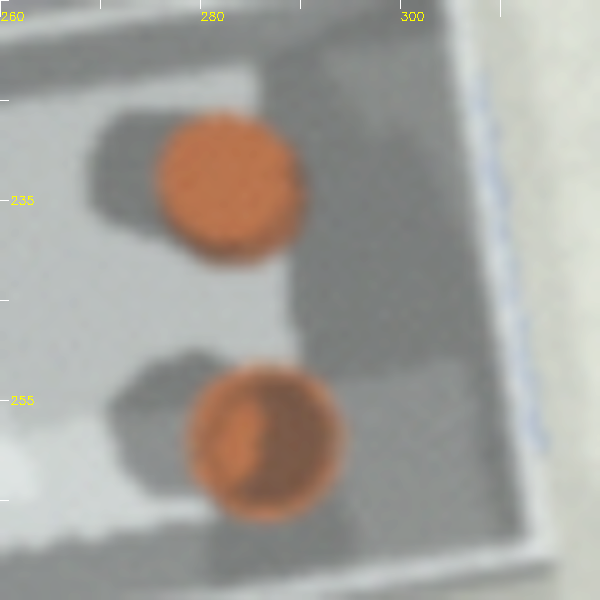

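```bash
python3 - <<'E'
from h import *
import pickle
s,t=pickle.load(open("c12.pkl","rb"))
print(tri((s,t),((317,168.8),(282.7,233))))
print(atz(s,317,168.8,.043),atz(t,282.7,233,.043))
p=(atz(s,317,168.8,.043)+atz(t,282.7,233,.043))/2
d=p[:2]-[.5056,.1829];a=.1552;print(d[0]*np.cos(a)+d[1]*np.sin(a),-d[0]*np.sin(a)+d[1]*np.cos(a),p)
E
```

```text
(array([0.5477626 , 0.15952205, 0.04293122]), [array([-0.5,  0.1]), array([-0.4, -0.4])])
[0.54867629 0.16062799 0.043     ] [0.5467252  0.15850858 0.043     ]
0.03798815709874073 -0.029559117637566204 [0.54770074 0.15956829 0.043     ]
```

Call:
{"method": "drive_tool", "body": {"deltas": [[[0.01,-0.02,0],0],[[0.015,-0.025,0],0],[[0.015,-0.025,-0.005],0],[[0.01,-0.015,-0.02],0],[[0,0,-0.03],0],[[0,0,-0.03],0],[[0,0,-0.03],0],[[0,0,0],0]], "gripper": 0.7}}

```text
time_s: 17.15
eef_pos: [0.5469, 0.1457, 0.284]
eef_rot: [0.041, -0.066, 0.997, 0.015]
wrist_force: [-0.8, -0.5, -0.4]
opening: 0.698
```

Call:
{"method": "drive_tool", "body": {"deltas": [[[0.04,0,0],0],[[0.04,0,0],0],[[0.04,0,0],0],[[0,0,0],0]]}}

```text
time_s: 17.55
eef_pos: [0.6685, 0.146, 0.2836]
eef_rot: [0.039, -0.066, 0.997, 0.015]
wrist_force: [-0.6, -0.3, 0.0]
opening: 0.698
```

Call:
{"method": "drive_tool", "body": {"deltas": [[[-0.01,0,0],0],[[-0.01,0,0],0],[[-0.01,0,0],0],[[-0.01,0,0],0],[[-0.01,0,0],0],[[-0.01,0,0],0],[[-0.01,0,0],0],[[-0.01,0,0],0],[[-0.01,0,0],0],[[-0.01,0,0],0]]}}

```text
time_s: 18.55
eef_pos: [0.5546, 0.1477, 0.2909]
eef_rot: [0.042, -0.068, 0.997, 0.015]
wrist_force: [-0.1, -0.0, -0.4]
opening: 0.699
```

Call:
{"method": "drive_tool", "body": {"deltas": [[[-0.002,0.006,-0.02],0],[[-0.002,0.006,-0.03],0],[[-0.001,0,-0.03],0],[[0,0,-0.03],0],[[0,0,-0.03],0],[[0,0,-0.02],0],[[0,0,-0.01],0],[[0,0,0],0]]}}

```text
time_s: 19.35
eef_pos: [0.5446, 0.1604, 0.1186]
eef_rot: [0.045, -0.068, 0.997, 0.015]
wrist_force: [0.1, -0.0, -0.5]
opening: 0.699
```

```bash
python3 - <<'E'
from h import *
o=get_obs();print(o["eef_pos"],o["eef_rot"])
c=camera("scene");crop(c,255,50,130,140,5,"pics/s13.png")
c=camera("top");crop(c,205,150,130,140,5,"pics/t13.png")
E
```

```text
[0.5445913  0.16039705 0.11862719] [ 0.04548459 -0.06832198  0.99650901  0.01526586]
```

View pics/s13.png

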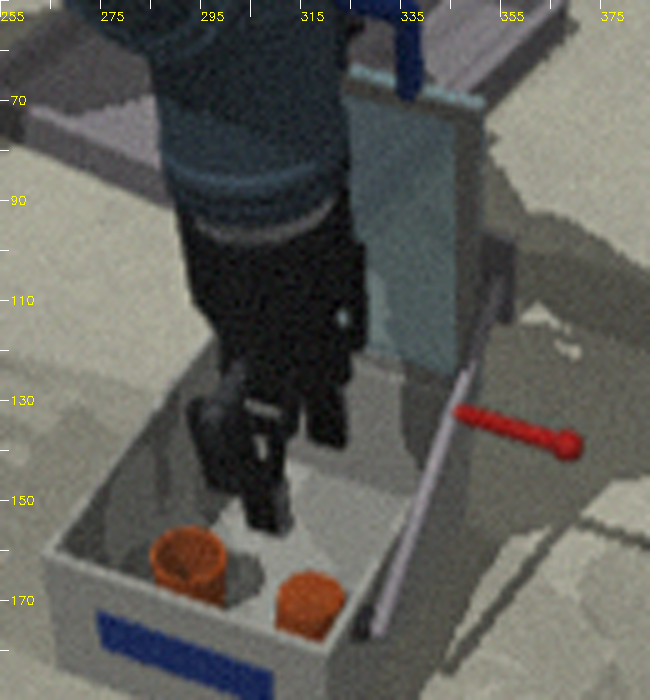

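View pics/t13.png

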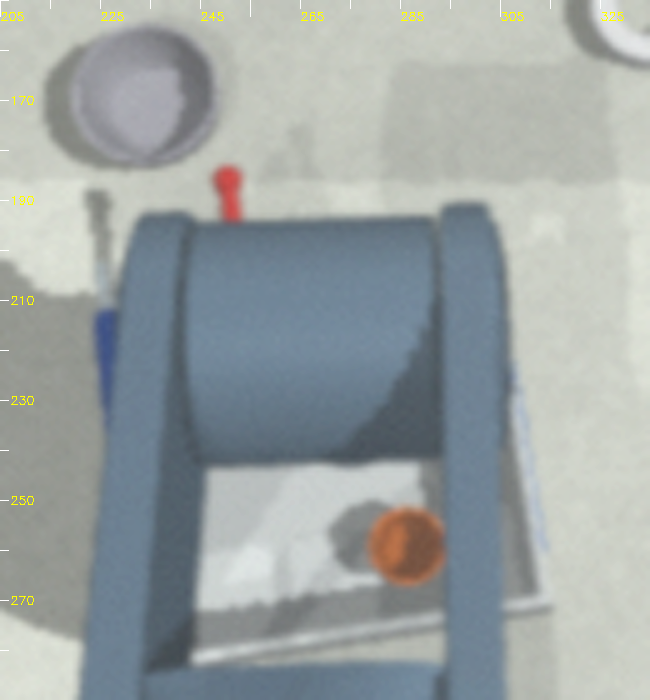

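```bash
python3 - <<'E'
from h import *
import pickle
s,t=pickle.load(open("c12.pkl","rb"))
for z in (.06,.2,.25,.3,.35,.4,.45): print(z,proj(s,(.62-.04*(z-.06),.258,z)).round(0))
# handle ends now, projected
for bx in(-.045,.045):
    a=.1552;by=.1-.0465;p=(.5056+np.cos(a)*bx-np.sin(a)*by,.1829+np.sin(a)*bx+np.cos(a)*by,.3385);print(np.round(p,3),proj(t,p),proj(s,p))
# wrist at candidates for current pose: top pixel fork edges
for z in (.35,.4,.45,.5): print(z,[atz(t,u,v,z).round(3)[:2] for u,v in((231,195),(228,235),(222,285),(305,230))])
E
```

```text
0.06 [359. 153.]
0.2 [362. 112.]
0.25 [364.  94.]
0.3 [365.  75.]
0.35 [367.  54.]
0.4 [369.  30.]
0.45 [371.   4.]
[0.453 0.229 0.338] [231.91073542 259.40120839] [298.33867136  42.19874981]
[0.542 0.243 0.338] [227.16426045 214.11782639] [335.75615526  51.96283338]
0.35 [array([0.578, 0.234]), array([0.499, 0.236]), array([0.404, 0.242]), array([0.509, 0.088])]
0.4 [array([0.566, 0.223]), array([0.492, 0.225]), array([0.404, 0.23 ]), array([0.501, 0.086])]
0.45 [array([0.554, 0.211]), array([0.485, 0.213]), array([0.403, 0.218]), array([0.494, 0.085])]
0.5 [array([0.541, 0.2  ]), array([0.478, 0.201]), array([0.403, 0.206]), array([0.486, 0.083])]
```

Call:
{"method": "drive_tool", "body": {"deltas": [[[0.003,-0.006,0],0],[[0.003,-0.005,0],0],[[0,0,-0.01],0],[[0,0,-0.01],0],[[0,0,0],0]], "gripper": 0.85}}

```text
time_s: 19.95
eef_pos: [0.5563, 0.1482, 0.1041]
eef_rot: [0.052, -0.068, 0.996, 0.015]
wrist_force: [0.7, 0.3, 0.1]
opening: 0.85
```

Call:
{"method": "drive_tool", "body": {"deltas": [[[-0.003,0,-0.01],0],[[-0.001,0,-0.012],0],[[0,0,-0.012],0],[[0,0,-0.008],0],[[0,0,0],0]]}}

```text
time_s: 20.45
eef_pos: [0.5502, 0.1485, 0.0567]
eef_rot: [0.05, -0.068, 0.996, 0.015]
wrist_force: [0.9, 0.2, 0.9]
opening: 0.85
```

```bash
python3 - <<'E'
from h import *
o=get_obs();print(o["eef_pos"],o["eef_rot"],o["q"].round(3))
c=camera("scene");crop(c,255,30,130,150,5,"pics/s14.png")
c=camera("top");crop(c,205,150,130,140,5,"pics/t14.png")
E
```

```text
[0.55016672 0.14850517 0.05671949] [ 0.05010063 -0.06832447  0.99628896  0.01516559] [ 0.036  0.328  1.826  0.043  0.89  -1.697]
```

View pics/s14.png

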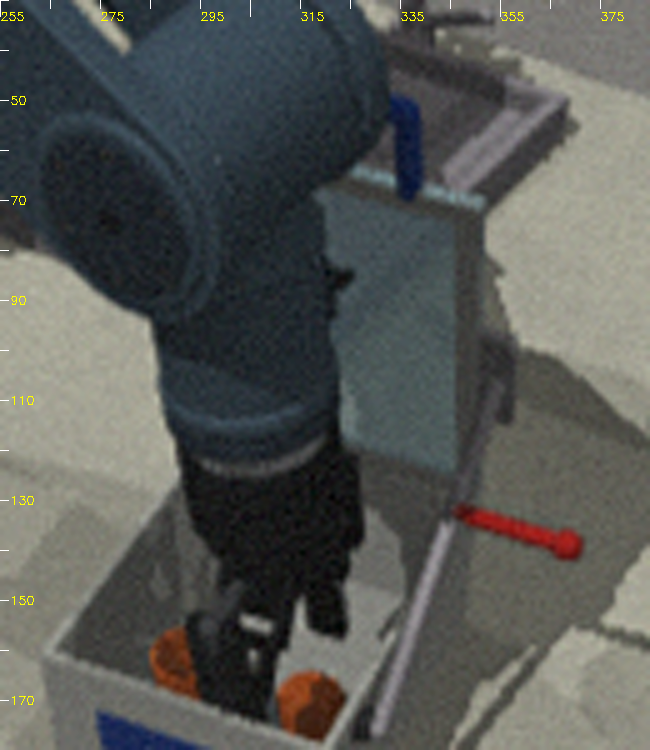

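View pics/t14.png

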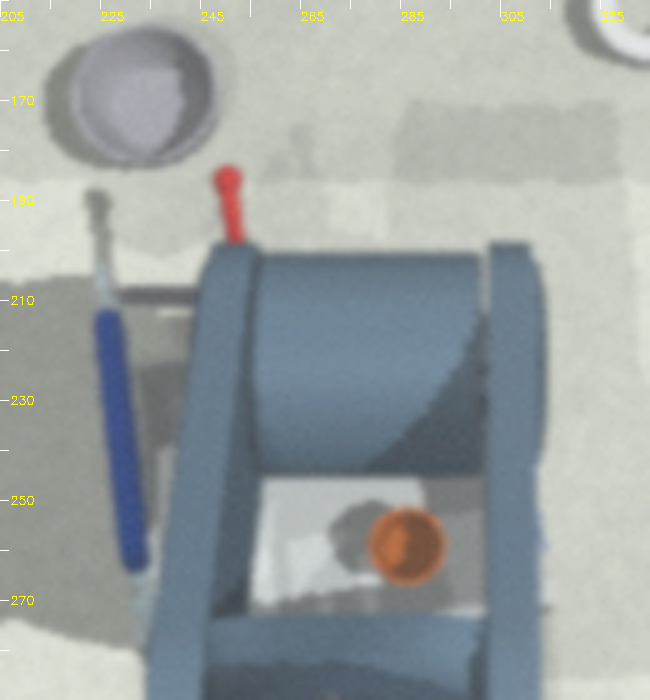

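```bash
python3 - <<'E'
from h import *
import pickle
s,t=pickle.load(open("c12.pkl","rb"))
for z in (.0567,.067):
  for sg in(-1,1):
    b=np.array([.5502,.1485]);yb=np.array([-.1546,.988]);
    for off in (.036,.05): p=b+sg*off*yb;print(z,sg,off,proj(s,(p[0],p[1],z)).round(1))
print("cup top c",proj(s,(.5475,.1595,.043)))
E
```

```text
0.0567 -1 0.036 [308.9 177.9]
0.0567 -1 0.05 [306.5 181.7]
0.0567 1 0.036 [320.6 159.3]
0.0567 1 0.05 [322.8 155.9]
0.067 -1 0.036 [308.8 175.3]
0.067 -1 0.05 [306.4 179.1]
0.067 1 0.036 [320.7 156.7]
0.067 1 0.05 [322.9 153.2]
cup top c [316.40016107 168.87694229]
```

```bash
python3 - <<'E'
from h import *
c=camera("scene");crop(c,285,135,50,50,14,"pics/s15.png")
print(atz(c,310.7,163.5,.068),atz(c,310.7,163.5,.06))
E
```

```text
[0.53710667 0.14830773 0.068     ] [0.53285615 0.15426222 0.06      ]
```

View pics/s15.png

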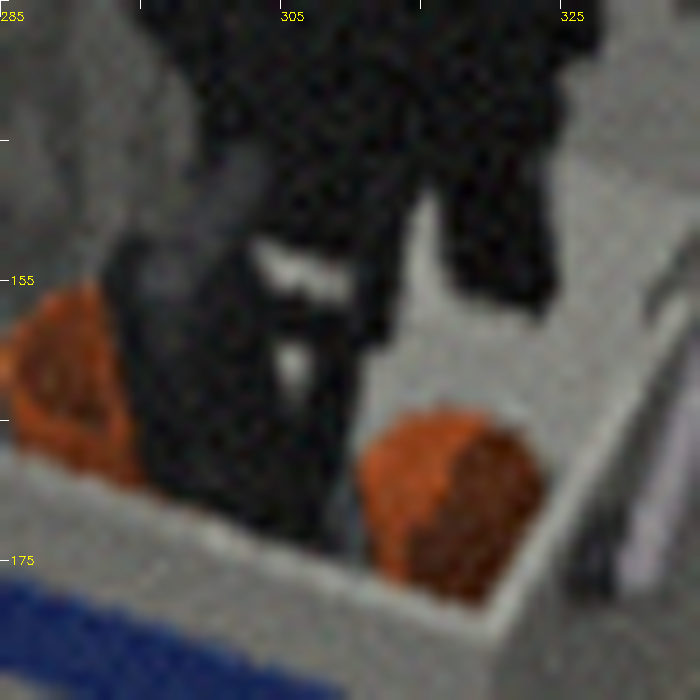

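Call:
{"method": "drive_tool", "body": {"deltas": [[[0.001,-0.001,-0.01],0],[[0,0,-0.01],0],[[0,0,-0.006],0],[[0,0,0],0]]}}

```text
time_s: 21.0
eef_pos: [0.5558, 0.1473, 0.0486]
eef_rot: [0.054, -0.069, 0.996, 0.013]
wrist_force: [-0.1, 0.9, -0.7]
opening: 0.847
```

```bash
python3 - <<'E'
from h import *
o=get_obs();print(o["eef_pos"],o["eef_rot"],o["q"].round(3),o["dq"].round(3),o["joint_efforts"].round(1),o["wrist_force"],o["torque"])
c=camera("scene");crop(c,245,30,140,150,5,"pics/s16.png")
c=camera("top");crop(c,205,150,130,140,5,"pics/t16.png")
E
```

```text
[0.55582614 0.14729042 0.04861591] [ 0.0539031  -0.06865804  0.99609834  0.01298546] [ 0.036  0.347  1.82   0.039  0.867 -1.696] [ 0.001 -0.059 -0.018 -0.023  0.066  0.014] [ -0.1 -47.2 -28.8  -0.1   0.    0.1] [-0.1137267   0.8747574  -0.66212793] [-0.02111363  0.04228464 -0.04838415]
```

View pics/s16.png

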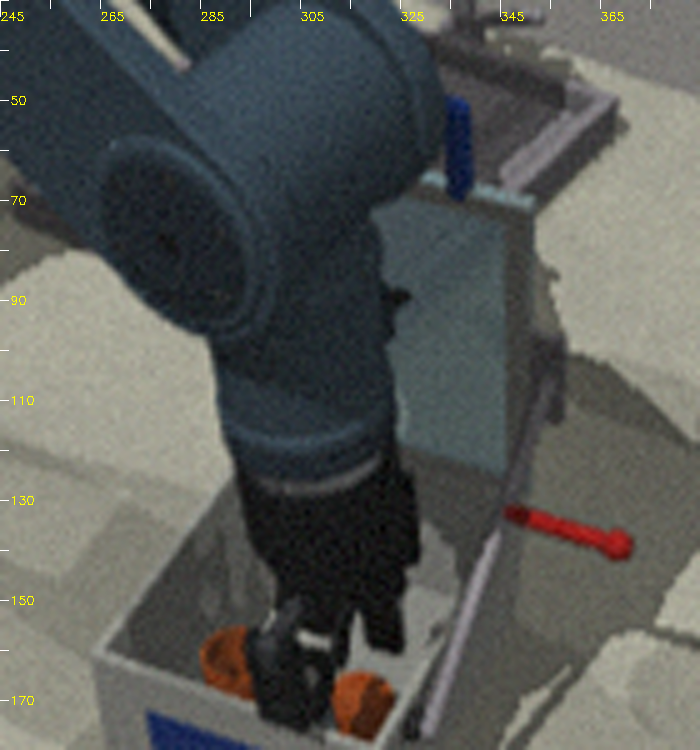

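View pics/t16.png

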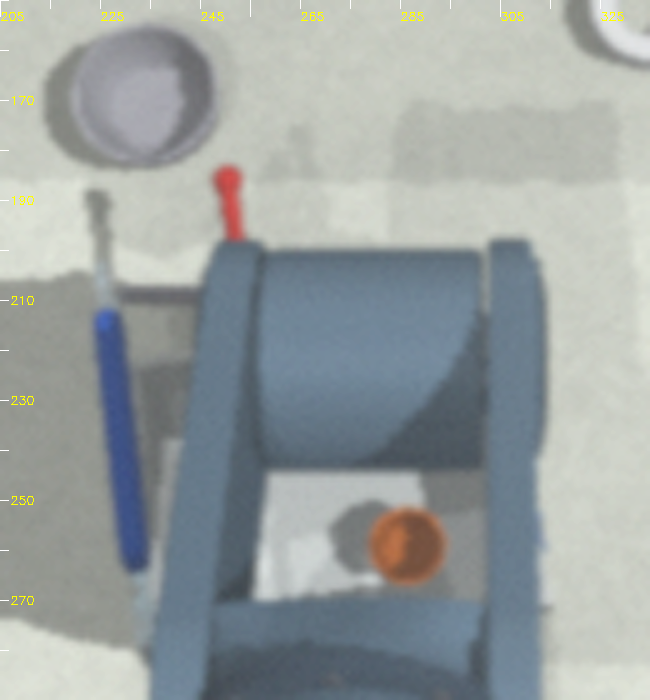

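Call:
{"method": "drive_tool", "body": {"deltas": [[[0,0,0],0],[[0,0,0],0]]}}

```text
time_s: 21.3
eef_pos: [0.5572, 0.1471, 0.0477]
eef_rot: [0.055, -0.069, 0.996, 0.013]
wrist_force: [-2.2, 0.8, 4.6]
opening: 0.849
```

```bash
python3 - <<'E'
from h import *
o=get_obs();print(o["eef_pos"],o["q"].round(3),o["dq"].round(3),o["joint_efforts"].round(1),o["wrist_force"].round(1))
E
```

```text
[0.55720319 0.14707405 0.04774926] [ 0.036  0.35   1.819  0.039  0.863 -1.697] [-0.002  0.003 -0.001 -0.002 -0.002  0.002] [ -0.4 -44.2 -27.5   0.1  -0.8  -0.1] [-2.2  0.8  4.6]
```

Call:
{"method": "drive_tool", "body": {"deltas": [[[0,0,-0.005],0]]}}

```text
time_s: 21.4
eef_pos: [0.5578, 0.1469, 0.0461]
eef_rot: [0.055, -0.069, 0.996, 0.012]
wrist_force: [-40.9, -0.6, 82.8]
opening: 0.851
```

```bash
python3 - <<'E'
from h import *
o=get_obs();print(o["eef_pos"],o["q"].round(3),o["dq"].round(3),o["joint_efforts"].round(1),o["wrist_force"].round(1))
E
```

```text
[0.55782386 0.14692597 0.04608187] [ 0.036  0.354  1.818  0.037  0.86  -1.696] [ 0.006  0.023 -0.014 -0.021  0.001  0.018] [ -3.2  -9.  -19.7   2.   -8.7  -1.7] [-40.9  -0.6  82.8]
```

Call:
{"method": "drive_tool", "body": {"deltas": [[[-0.002,0,0.01],0],[[-0.003,0,0.01],0],[[0,0,0.01],0],[[0,0,0],0]]}}

```text
time_s: 21.8
eef_pos: [0.5524, 0.1466, 0.0765]
eef_rot: [0.055, -0.069, 0.996, 0.012]
wrist_force: [0.2, 0.1, -0.0]
opening: 0.852
```

```bash
python3 - <<'E'
from h import *
o=get_obs();print(o["eef_pos"],o["eef_rot"],o["q"].round(3),o["joint_efforts"].round(1),o["wrist_force"].round(1))
c=camera("scene");crop(c,265,85,100,100,8,"pics/s17.png")
E
```

```text
[0.5523639  0.14663525 0.07647263] [ 0.05484719 -0.06869816  0.9960531   0.01227041] [ 0.036  0.293  1.822  0.035  0.918 -1.693] [  0.2 -44.  -28.5   0.1  -0.2   0. ] [ 0.2  0.1 -0. ]
```

View pics/s17.png

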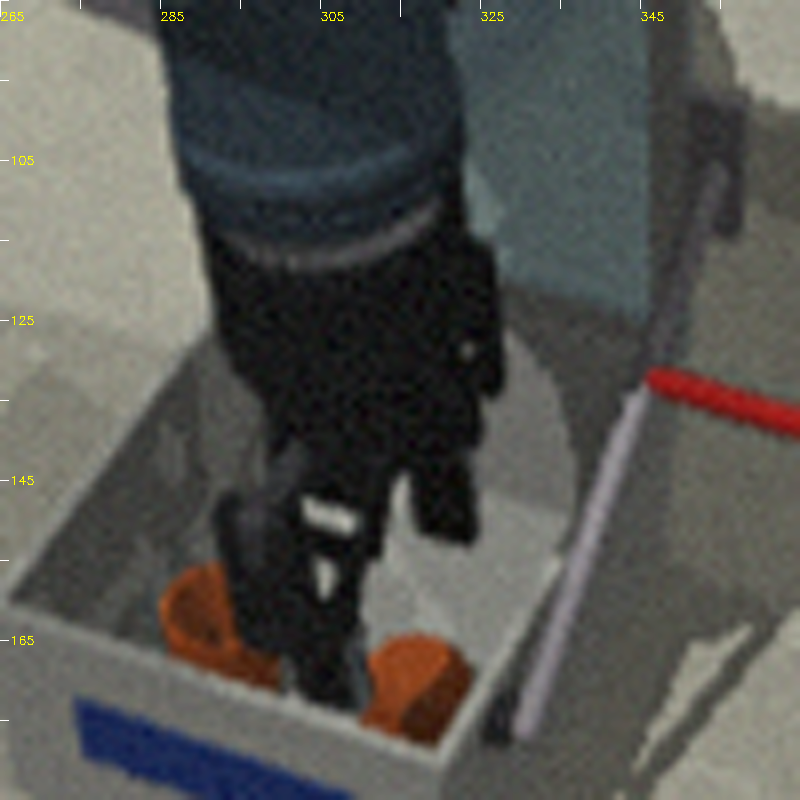

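Call:
{"method": "drive_tool", "body": {"deltas": [[[-0.002,0.007,0],0],[[0,0,0],0],[[0,0,-0.01],0],[[0,0,0],0]], "gripper": 0.65}}

```text
time_s: 22.25
eef_pos: [0.5479, 0.1543, 0.0624]
eef_rot: [0.052, -0.069, 0.996, 0.012]
wrist_force: [0.6, 0.4, -0.0]
opening: 0.653
```

Call:
{"method": "drive_tool", "body": {"deltas": [[[0.002,0,-0.006],0],[[0,0,-0.006],0],[[0,0,0],0]]}}

```text
time_s: 22.55
eef_pos: [0.5495, 0.1541, 0.0481]
eef_rot: [0.051, -0.069, 0.996, 0.012]
wrist_force: [-0.2, -0.8, 0.3]
opening: 0.649
```

```bash
python3 - <<'E'
from h import *
o=get_obs();print(o["eef_pos"],o["eef_rot"],o["q"].round(3),o["joint_efforts"].round(1),o["wrist_force"].round(1))
c=camera("scene");crop(c,265,85,100,100,8,"pics/s18.png");c=camera("top");crop(c,205,150,130,140,5,"pics/t18.png")
E
```

```text
[0.54945079 0.15412303 0.04805492] [ 0.05133383 -0.06862208  0.99624425  0.01237874] [ 0.05   0.343  1.827  0.035  0.869 -1.679] [ -0.1 -45.5 -28.2   0.1  -0.6  -0. ] [-0.2 -0.8  0.3]
```

View pics/s18.png

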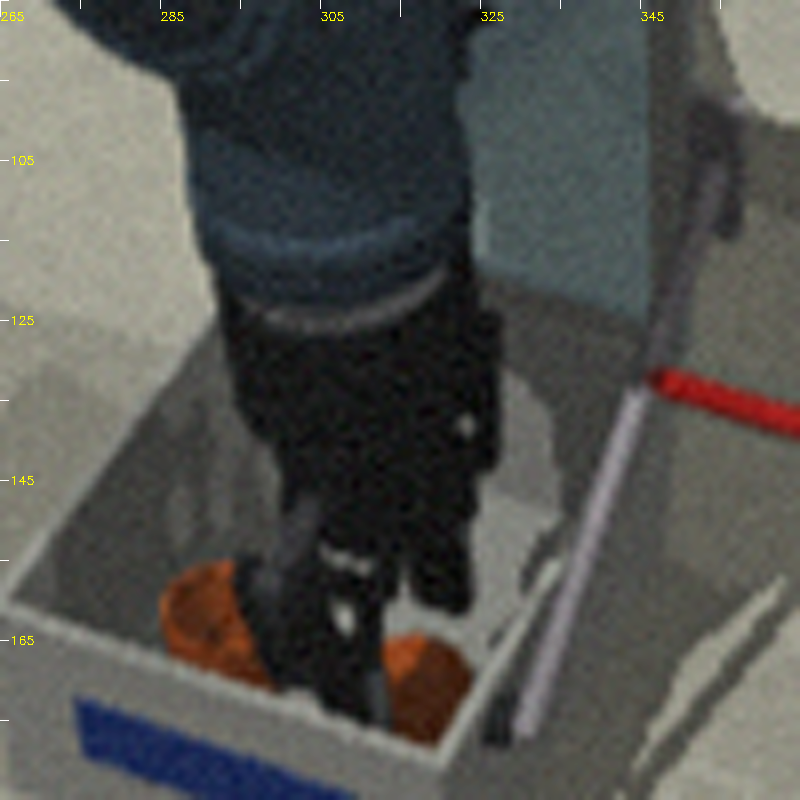

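View pics/t18.png

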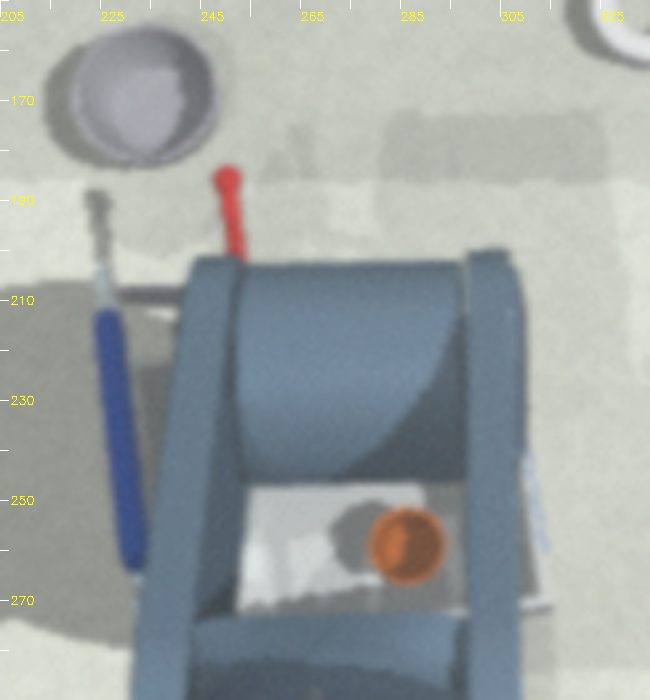

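Call:
{"method": "drive_tool", "body": {"deltas": [[[0,0,-0.005],0],[[0,0,-0.003],0]]}}

```text
time_s: 22.85
eef_pos: [0.551, 0.1544, 0.0417]
eef_rot: [0.053, -0.069, 0.996, 0.013]
wrist_force: [0.7, 5.0, 6.9]
opening: 0.65
```

Call:
{"method": "drive_tool", "body": {"deltas": [[[0,0,-0.004],0],[[0,0,0],0]]}}

```text
time_s: 23.05
eef_pos: [0.5514, 0.1559, 0.038]
eef_rot: [0.054, -0.069, 0.996, 0.014]
wrist_force: [0.3, 0.8, -0.6]
opening: 0.652
```

Call:
{"method": "drive_tool", "body": {"deltas": [[[0,0,-0.004],0],[[0,0,0],0]]}}

```text
time_s: 23.25
eef_pos: [0.5517, 0.1567, 0.0341]
eef_rot: [0.054, -0.069, 0.996, 0.014]
wrist_force: [-0.9, 1.4, -0.5]
opening: 0.655
```

```bash
python3 - <<'E'
from h import *
o=get_obs();print(o["eef_pos"],o["eef_rot"],o["q"].round(3),o["joint_efforts"].round(1),o["wrist_force"].round(1))
c=camera("scene");crop(c,265,85,100,100,8,"pics/s19.png");c=camera("top");crop(c,205,150,130,140,5,"pics/t19.png")
E
```

```text
[0.55171344 0.15665084 0.03407311] [ 0.05432967 -0.06864182  0.99606291  0.01397384] [ 0.053  0.37   1.828  0.04   0.836 -1.681] [ -0.8 -46.5 -28.1  -0.1  -0.8  -0. ] [-0.9  1.4 -0.5]
```

View pics/s19.png

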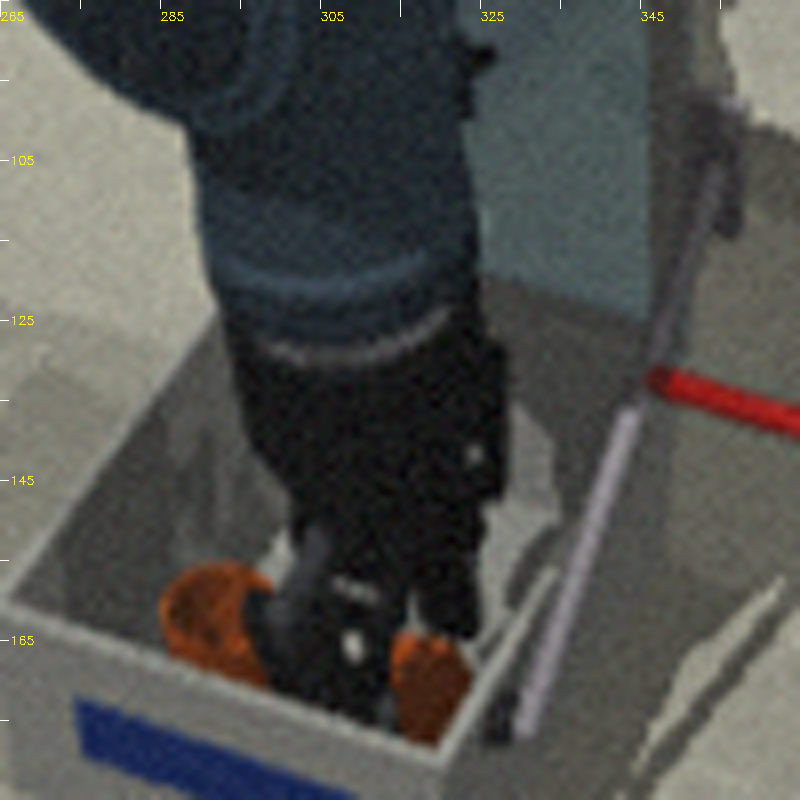

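View pics/t19.png

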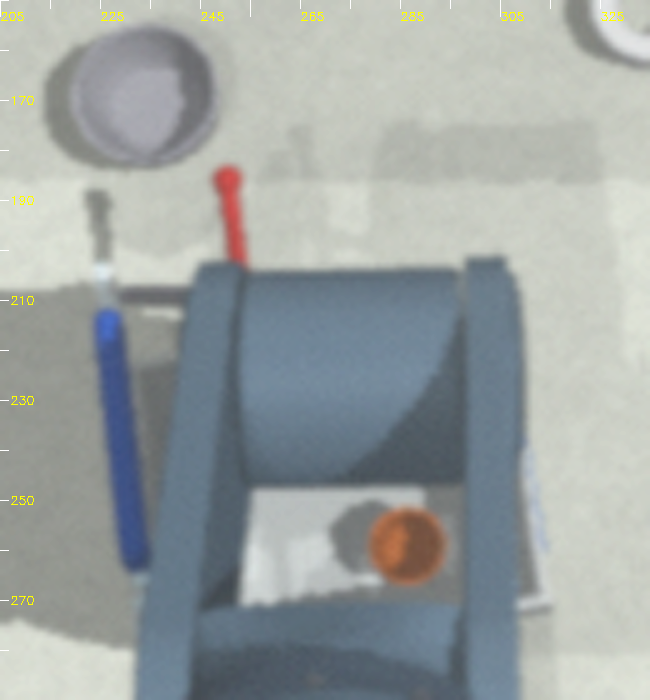

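Call:
{"method": "drive_tool", "body": {"deltas": [[[0,0,-0.004],0],[[0,0,0],0]]}}

```text
time_s: 23.55
eef_pos: [0.5522, 0.1574, 0.0306]
eef_rot: [0.055, -0.069, 0.996, 0.015]
wrist_force: [-1.0, 2.0, -0.8]
opening: 0.652
```

Call:
{"method": "drive_tool", "body": {"deltas": [[[0,0,-0.004],0],[[0,0,0],0]]}}

```text
time_s: 23.75
eef_pos: [0.5527, 0.1582, 0.0269]
eef_rot: [0.056, -0.069, 0.996, 0.015]
wrist_force: [-0.6, 1.4, -0.6]
opening: 0.652
```

Call:
{"method": "drive_tool", "body": {"deltas": [[[-0.002,0,0],0],[[0,0,0],0],[[0,0,0],0],[[0,0,0],0]], "gripper": 0}}

```text
time_s: 24.15
eef_pos: [0.5514, 0.1567, 0.0274]
eef_rot: [0.056, -0.069, 0.996, 0.014]
wrist_force: [-0.1, -0.0, 0.4]
opening: 0.406
```

Call:
{"method": "drive_tool", "body": {"deltas": [[[0,-0.001,0.006],0],[[0,-0.001,0.01],0],[[0,-0.001,0.01],0],[[0,0,0.01],0],[[0,0,0],0]]}}

```text
time_s: 24.65
eef_pos: [0.5518, 0.1527, 0.0669]
eef_rot: [0.057, -0.068, 0.996, 0.014]
wrist_force: [-0.3, -0.5, -0.1]
opening: 0.408
```

```bash
python3 - <<'E'
from h import *
o=get_obs();print(o["eef_pos"],o["wrist_force"].round(1))
c=camera("scene");crop(c,265,85,100,100,8,"pics/s20.png")
E
```

```text
[0.55175225 0.15273041 0.06694771] [-0.3 -0.5 -0.1]
```

View pics/s20.png

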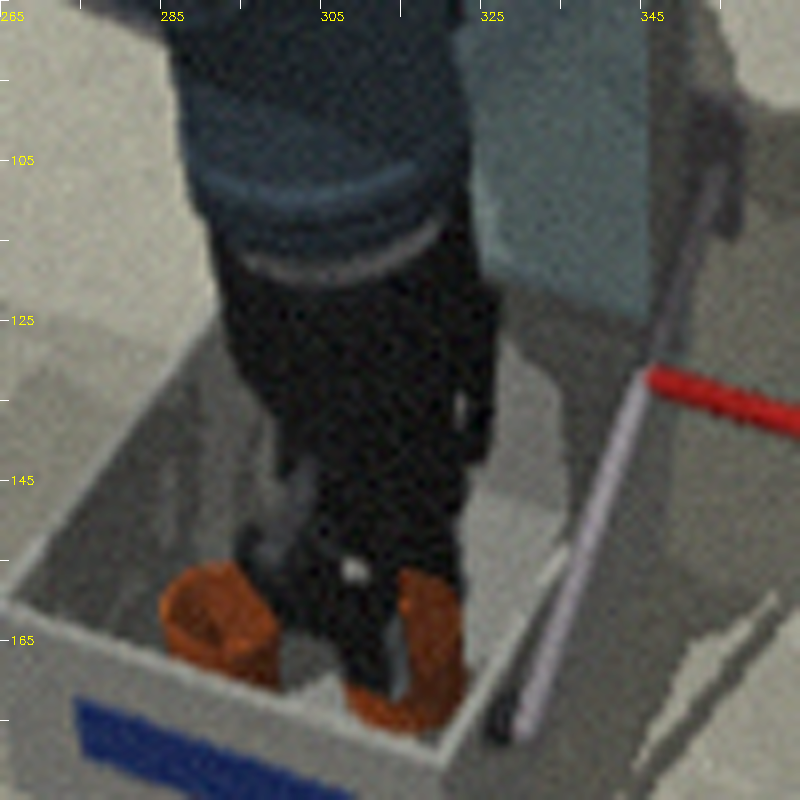

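Call:
{"method": "drive_tool", "body": {"deltas": [[[0,-0.001,0.015],0],[[0,0,0.02],0],[[0,0,0.02],0],[[0,0,0.02],0],[[0,-0.01,0.02],0],[[0,-0.02,0.005],0],[[0.001,-0.025,0],0],[[0.001,-0.03,0],0],[[0.002,-0.03,0],0],[[0.002,-0.03,0],0]]}}

```text
time_s: 25.7
eef_pos: [0.5537, 0.0063, 0.1685]
eef_rot: [0.055, -0.072, 0.996, 0.014]
wrist_force: [-0.3, -0.3, -0.3]
opening: 0.41
```

Call:
{"method": "drive_tool", "body": {"deltas": [[[0.002,-0.03,0],0],[[0.002,-0.03,0],0],[[0.002,-0.03,0],0],[[0.002,-0.03,0],0],[[0.002,-0.03,0],0],[[0.002,-0.03,0],0],[[0.002,-0.03,0],0],[[0.002,-0.03,0],0],[[0.002,-0.025,0],0],[[0.002,-0.02,0],0]]}}

```text
time_s: 26.7
eef_pos: [0.5707, -0.2907, 0.1653]
eef_rot: [0.053, -0.072, 0.996, 0.016]
wrist_force: [-0.1, 0.4, 0.2]
opening: 0.409
```

Call:
{"method": "drive_tool", "body": {"deltas": [[[0.002,-0.013,-0.01],0],[[0,-0.006,-0.015],0],[[0,0,-0.015],0],[[0,0,-0.01],0],[[0,0,0],0]]}}

```text
time_s: 27.2
eef_pos: [0.5709, -0.3097, 0.1076]
eef_rot: [0.051, -0.071, 0.996, 0.017]
wrist_force: [-0.2, -0.4, -0.8]
opening: 0.408
```

```bash
python3 - <<'E'
from h import *
o=get_obs();print(o["eef_pos"],o["eef_rot"],o["wrist_force"].round(1))
c=camera("scene");crop(c,150,200,140,150,5,"pics/s21.png");c=camera("top");crop(c,360,150,130,110,6,"pics/t21.png")
c=camera("scene");crop(c,255,30,130,150,4,"pics/s21b.png")
E
```

```text
[ 0.57090631 -0.30973907  0.10762777] [ 0.05085077 -0.07066094  0.99605014  0.01747412] [-0.2 -0.4 -0.8]
```

View pics/s21.png

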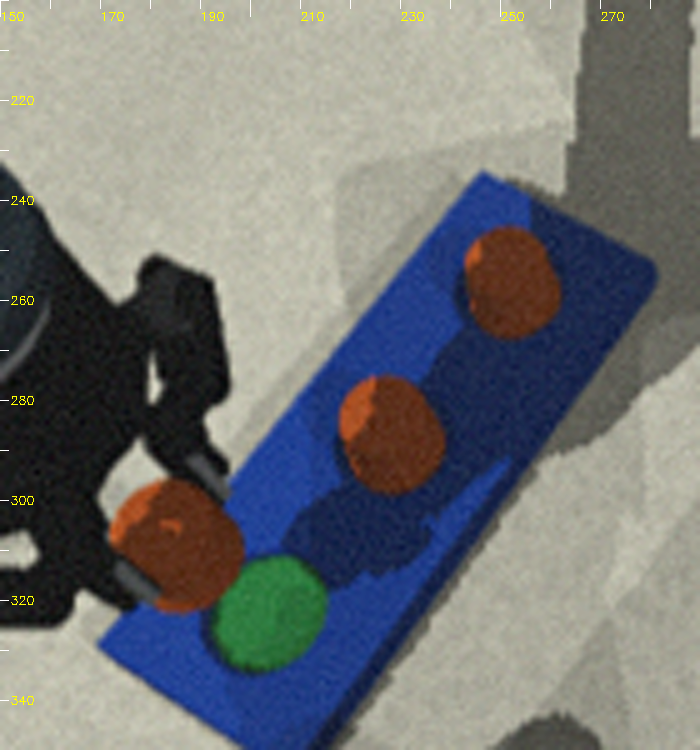

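View pics/t21.png

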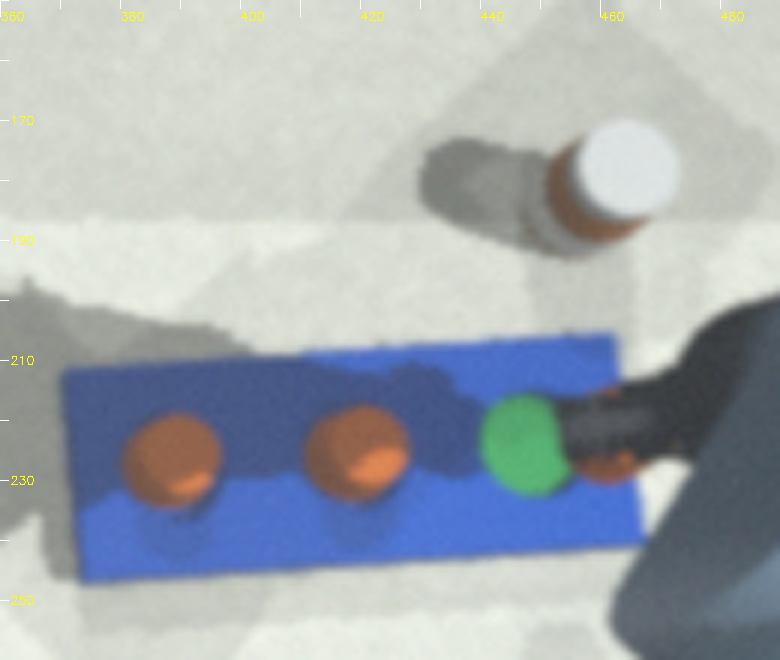

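View pics/s21b.png

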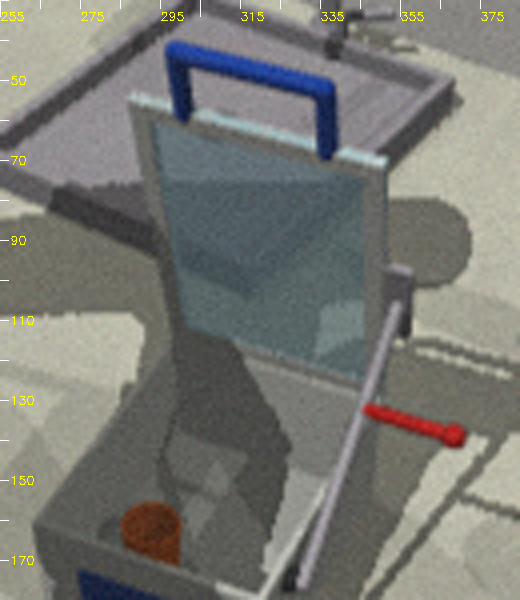

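The cup is held, at scene (185,309), and the lid is still propped on the stay. I'll move over the pocket and stop just above it.

Call:
{"method": "drive_tool", "body": {"deltas": [[[0.005,0.003,-0.01],0],[[0.005,0.003,-0.015],0],[[0,0,-0.012],0],[[0,0,-0.005],0],[[0,0,0],0]]}}

```text
time_s: 27.85
eef_pos: [0.5847, -0.3038, 0.0669]
eef_rot: [0.054, -0.072, 0.996, 0.015]
wrist_force: [0.5, 0.0, -0.6]
opening: 0.412
```

```bash
python3 - <<'E'
from h import *
import pickle
o=get_obs();print(o["eef_pos"],o["eef_rot"],o["wrist_force"].round(1))
s=camera("scene");crop(s,165,275,70,75,10,"pics/s22.png");t=camera("top");crop(t,420,195,70,60,10,"pics/t22.png")
pickle.dump((s,t),open("c22.pkl","wb"))
E
```

```text
[ 0.58467772 -0.30382394  0.06685703] [ 0.05370781 -0.07183388  0.99586129  0.01468496] [ 0.5  0.  -0.6]
```

View pics/s22.png

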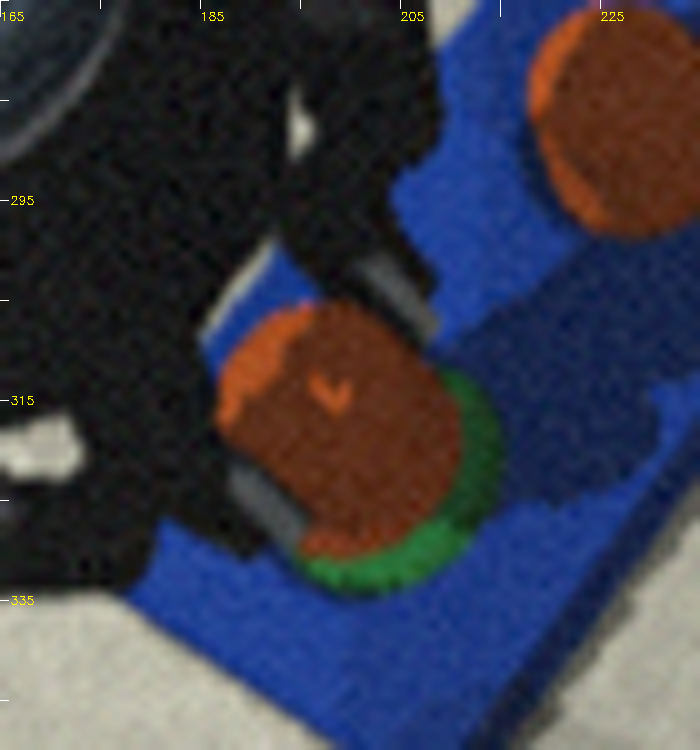

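View pics/t22.png

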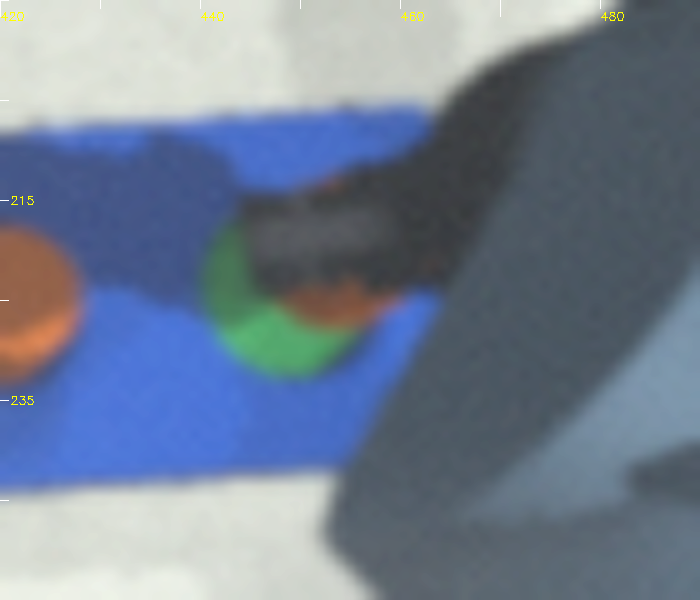

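```bash
cat > fit.py <<'E'
from h import *
import pickle,sys
s,t=pickle.load(open(sys.argv[1] if len(sys.argv)>1 else "c22.pkl","rb"))
def sil(c,x,y,z,tx=0,ty=0):
    a=np.linspace(0,2*np.pi,73);ax=np.array([tx,ty,1]);ax/=np.linalg.norm(ax)
    P=[]
    for r,h in((.021,0),(.018,.038)):
        for k in a: 
            p=np.array([r*np.cos(k),r*np.sin(k),0]);p[2]=-(p[0]*tx+p[1]*ty)
            P.append(proj(c,np.array([x,y,z])+ax*h+p))
    P=np.array(P);return P[:,0].min(),P[:,0].max(),P[:,1].min(),P[:,1].max()
if __name__=="__main__":
    zm=.0669-.022
    for tx in(0,-.1,.1):
        print(tx,np.round(sil(s,.5807,-.3038,zm,tx),1),np.round(sil(t,.5807,-.3038,zm,tx),1))
    from scipy.optimize import least_squares
    f=lambda p:[*(np.array(sil(s,*p,zm))-[186.5,211.3,305,330.8]),*(2*(np.array(sil(t,*p,zm))[2:]-[212.7,227.7]))]
    r=least_squares(f,[.58,-.304]);print(r.x,np.round(r.fun,1))
E
python3 fit.py
```

```text
Traceback (most recent call last):
  File "fit.py", line 15, in <module>
    print(tx,np.round(sil(s,.5807,-.3038,zm,tx),1),np.round(sil(t,.5807,-.3038,zm,tx),1))
                      ~~~^^^^^^^^^^^^^^^^^^^^^^
  File "fit.py", line 5, in sil
    a=np.linspace(0,2*np.pi,73);ax=np.array([tx,ty,1]);ax/=np.linalg.norm(ax)
                                                       ^^^^^^^^^^^^^^^^^^^^^^
numpy._core._exceptions._UFuncOutputCastingError: Cannot cast ufunc 'divide' output from dtype('float64') to dtype('int64') with casting rule 'same_kind'
```

```bash
sed -i 's/\[tx,ty,1\]/[tx,ty,1.]/' fit.py; python3 fit.py
```

```text
0 [185.7 211.1 303.1 329.5] [444.3 463.7 211.8 228.6]
-0.1 [184.6 210.9 302.3 329.4] [444.3 463.8 213.1 228.7]
0.1 [187.  211.3 304.  329.7] [444.3 463.6 210.6 228.5]
[ 0.5815793  -0.30535571] [-1.  -0.4 -1.  -0.3 -2.4  1.2]
```

Call:
{"method": "drive_tool", "body": {"deltas": [[[-0.003,0.001,-0.006],0],[[-0.001,0,-0.006],0],[[0,0,-0.004],0],[[0,0,0],0]]}}

```text
time_s: 28.35
eef_pos: [0.581, -0.3042, 0.0519]
eef_rot: [0.055, -0.071, 0.996, 0.013]
wrist_force: [-0.6, -0.0, -0.5]
opening: 0.409
```

```bash
python3 - <<'E'
from h import *
import pickle
o=get_obs();print(o["eef_pos"],o["eef_rot"],o["wrist_force"].round(1))
s=camera("scene");crop(s,165,275,70,75,10,"pics/s23.png");t=camera("top");crop(t,420,195,70,60,10,"pics/t23.png")
E
```

```text
[ 0.58095487 -0.30422448  0.05188268] [ 0.05495185 -0.07142489  0.99584093  0.01340205] [-0.6 -0.  -0.5]
```

View pics/s23.png

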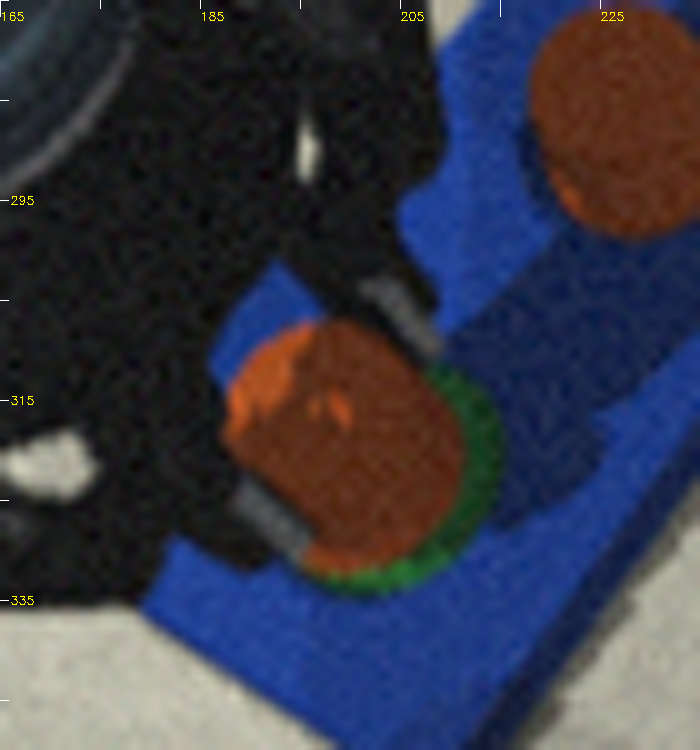

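View pics/t23.png

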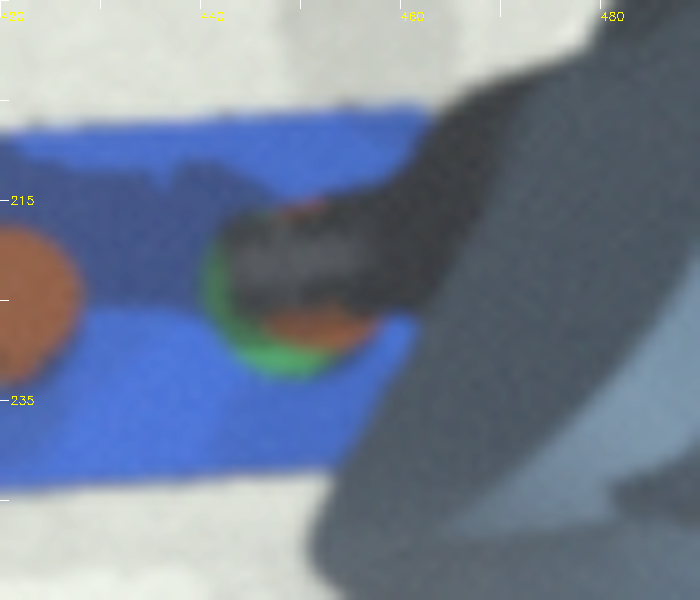

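```bash
python3 - <<'E'
import sys;sys.argv=["x","c22.pkl"]
from fit import *
from scipy.optimize import least_squares
for zm in(.026,.030,.034):
    for us in(0,1):
        f=lambda p:[*(np.array(sil(s,*p,zm))-[187.3,211.4,307,332.5]),*(us*2*(np.array(sil(t,*p,zm))[2:]-[215,229.8]))]
        r=least_squares(f,[.58,-.304]);print(zm,us,r.x.round(4),np.round(r.fun,1))
E
```

```text
0.026 0 [ 0.5784 -0.3058] [-0.3  0.4 -0.2  0.2 -0.   0. ]
0.026 1 [ 0.5781 -0.3058] [-0.4  0.3 -0.3  0.1 -1.7  1.6]
0.03 0 [ 0.5802 -0.3061] [-0.4  0.4 -0.2  0.2 -0.  -0. ]
0.03 1 [ 0.5781 -0.306 ] [-1.1 -0.3 -0.9 -0.4 -2.3  1.1]
0.034 0 [ 0.582  -0.3065] [-0.5  0.5 -0.3  0.3 -0.  -0. ]
0.034 1 [ 0.5782 -0.3063] [-1.8 -0.8 -1.5 -0.9 -2.9  0.7]
```

Call:
{"method": "drive_tool", "body": {"deltas": [[[0,0.0025,-0.003],0],[[0,0,-0.004],0],[[0,0,0],0]]}}

```text
time_s: 28.75
eef_pos: [0.5818, -0.3021, 0.0457]
eef_rot: [0.056, -0.072, 0.996, 0.013]
wrist_force: [-0.3, -0.6, 0.0]
opening: 0.407
```

Call:
{"method": "drive_tool", "body": {"deltas": [[[0,0,-0.002],0],[[0,0,0],0]]}}

```text
time_s: 28.95
eef_pos: [0.5818, -0.302, 0.0434]
eef_rot: [0.056, -0.072, 0.996, 0.013]
wrist_force: [0.6, -0.4, -0.1]
opening: 0.409
```

Call:
{"method": "drive_tool", "body": {"deltas": [[[-0.001,0,-0.003],0],[[0,0,0],0]]}}

```text
time_s: 29.15
eef_pos: [0.5809, -0.302, 0.0403]
eef_rot: [0.056, -0.072, 0.996, 0.013]
wrist_force: [-0.8, -0.6, -0.1]
opening: 0.411
```

Call:
{"method": "drive_tool", "body": {"deltas": [[[0,0,-0.002],0],[[0,0,0],0]]}}

```text
time_s: 29.35
eef_pos: [0.5808, -0.3021, 0.0381]
eef_rot: [0.056, -0.072, 0.996, 0.013]
wrist_force: [-0.4, -0.4, -0.6]
opening: 0.407
```

```bash
python3 - <<'E'
from h import *
o=get_obs();print(o["eef_pos"],o["eef_rot"],o["wrist_force"].round(1))
s=camera("scene");crop(s,165,275,70,75,10,"pics/s24.png");t=camera("top");crop(t,420,195,70,60,10,"pics/t24.png")
E
```

```text
[ 0.58084362 -0.30208107  0.03810673] [ 0.05581951 -0.07158749  0.99579147  0.01260023] [-0.4 -0.4 -0.6]
```

View pics/s24.png

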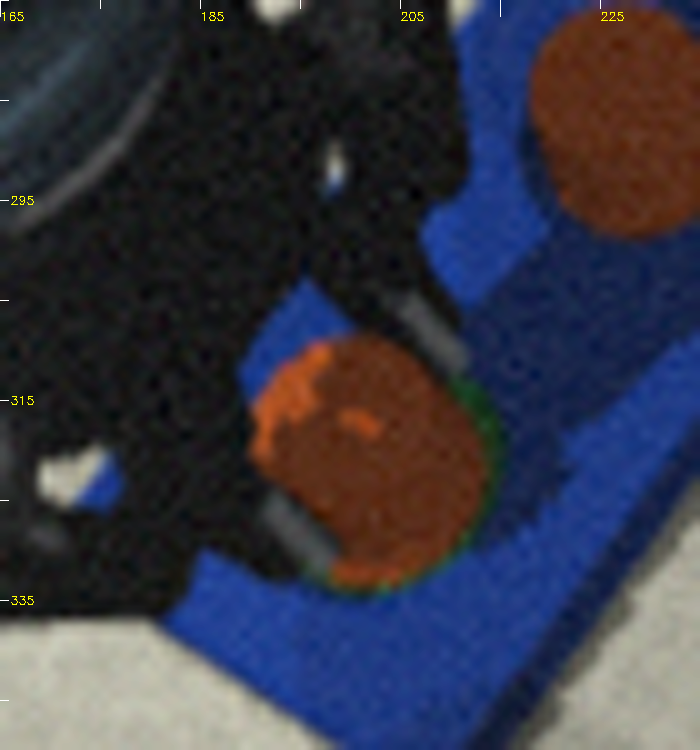

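Call:
{"method": "drive_tool", "body": {"deltas": [[[0,0,-0.0015],0],[[0,0,0],0]]}}

```text
time_s: 29.65
eef_pos: [0.5812, -0.3024, 0.037]
eef_rot: [0.056, -0.072, 0.996, 0.012]
wrist_force: [-0.2, -0.4, -0.4]
opening: 0.408
```

Call:
{"method": "drive_tool", "body": {"deltas": [[[0,0,-0.0015],0],[[0,0,0],0]]}}

```text
time_s: 29.85
eef_pos: [0.5818, -0.3028, 0.0366]
eef_rot: [0.057, -0.072, 0.996, 0.012]
wrist_force: [-0.0, 0.2, -0.9]
opening: 0.409
```

Call:
{"method": "drive_tool", "body": {"deltas": [[[-0.0005,0,-0.0015],0]]}}

```text
time_s: 29.95
eef_pos: [0.5821, -0.303, 0.0362]
eef_rot: [0.058, -0.072, 0.996, 0.012]
wrist_force: [-2.8, 2.9, 15.7]
opening: 0.41
```

The 15.7 N upward force shows the cup is seated, so I'll release it.

Call:
{"method": "drive_tool", "body": {"deltas": [[[0,0,0.0005],0],[[0,0,0],0],[[0,0,0],0],[[0,0,0],0]], "gripper": 0.6}}

```text
time_s: 30.35
eef_pos: [0.582, -0.303, 0.0364]
eef_rot: [0.057, -0.072, 0.996, 0.012]
wrist_force: [1.6, -0.3, 0.0]
opening: 0.6
```

```bash
python3 - <<'E'
from h import *
o=get_obs();print(o["eef_pos"],o["eef_rot"],o["wrist_force"].round(1))
s=camera("scene");crop(s,165,275,70,75,10,"pics/s25.png")
E
```

```text
[ 0.58198223 -0.30297095  0.03644848] [ 0.05747364 -0.0716109   0.99570878  0.01151926] [ 1.6 -0.3  0. ]
```

View pics/s25.png

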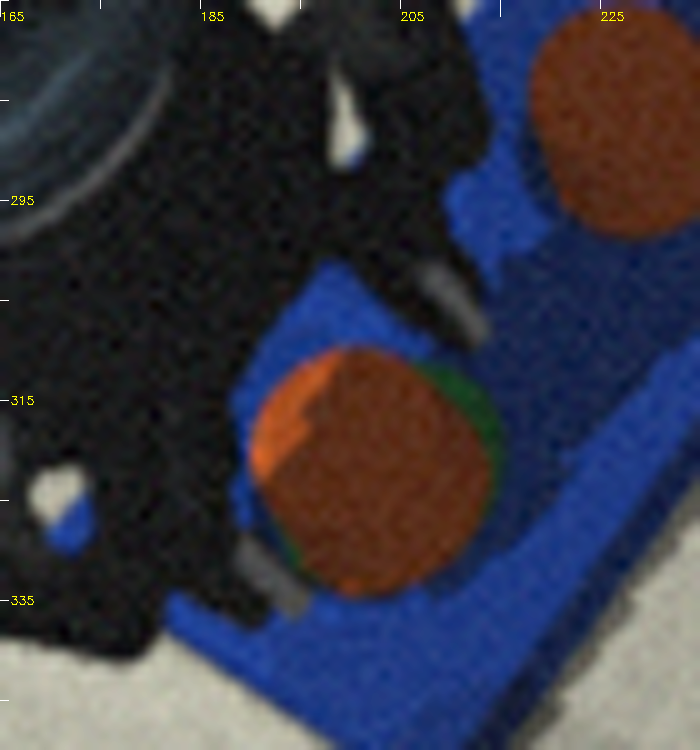

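The cup is free and stands in the pocket, and both fingers are clear of it. I'll retreat straight up slowly.

Call:
{"method": "drive_tool", "body": {"deltas": [[[0,0,0.01],0],[[0,0,0.015],0],[[0,0,0.02],0],[[0,0,0.025],0],[[0,0,0.03],0],[[0,0,0.03],0],[[0,0,0.03],0],[[-0.03,-0.02,0.01],0],[[-0.03,-0.03,0],0],[[-0.03,-0.03,0],0]]}}

```text
time_s: 31.4
eef_pos: [0.4931, -0.3808, 0.2268]
eef_rot: [0.061, -0.076, 0.995, 0.008]
wrist_force: [0.2, -1.0, -0.5]
opening: 0.601
```

Call:
{"method": "drive_tool", "body": {"deltas": [[[-0.03,-0.03,0],0],[[-0.02,-0.03,0],0],[[0,-0.03,0],0],[[0,0,0],0],[[0,0,0],0]]}}

```text
time_s: 31.9
eef_pos: [0.4368, -0.4787, 0.2366]
eef_rot: [0.063, -0.074, 0.995, 0.002]
wrist_force: [-0.9, 0.1, -0.1]
opening: 0.599
```

```bash
python3 - <<'E'
from h import *
import pickle
s=camera("scene");t=camera("top");pickle.dump((s,t),open("c26.pkl","wb"))
cv2.imwrite("pics/s26f.png",s["frame"][:,:,::-1])
crop(s,165,275,70,75,10,"pics/s26.png");crop(t,420,195,70,60,10,"pics/t26.png");crop(t,175,150,160,140,5,"pics/t26b.png")
print(get_obs()["eef_pos"])
E
```

```text
[ 0.43732366 -0.4780447   0.23647796]
```

View pics/s26f.png

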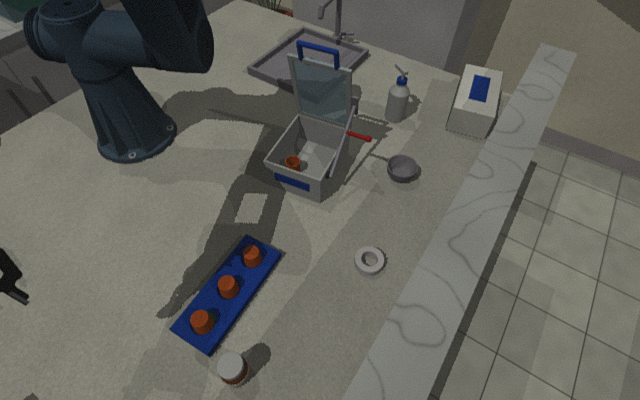

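View pics/s26.png

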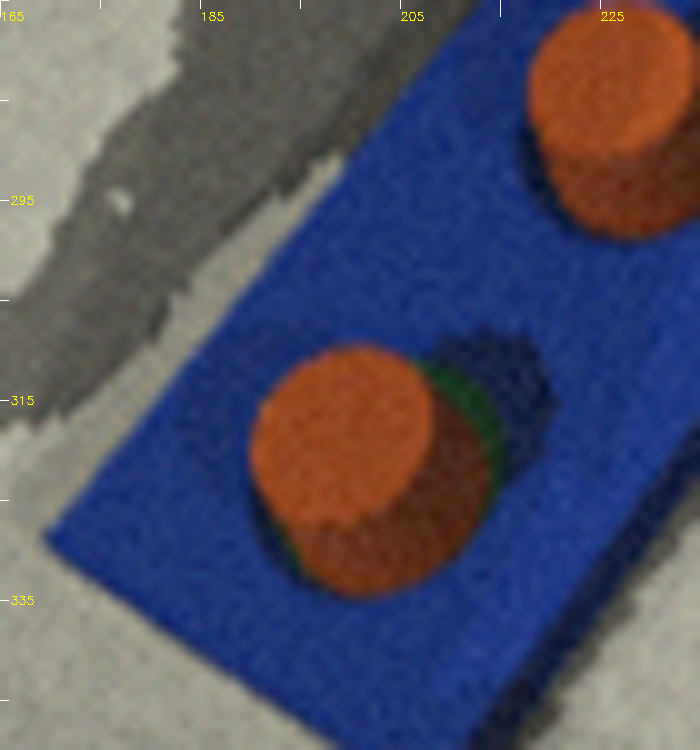

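View pics/t26.png

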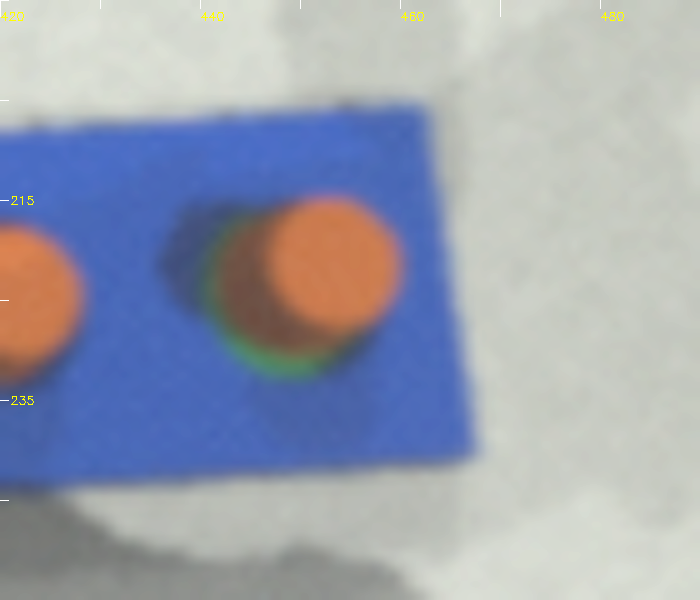

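View pics/t26b.png

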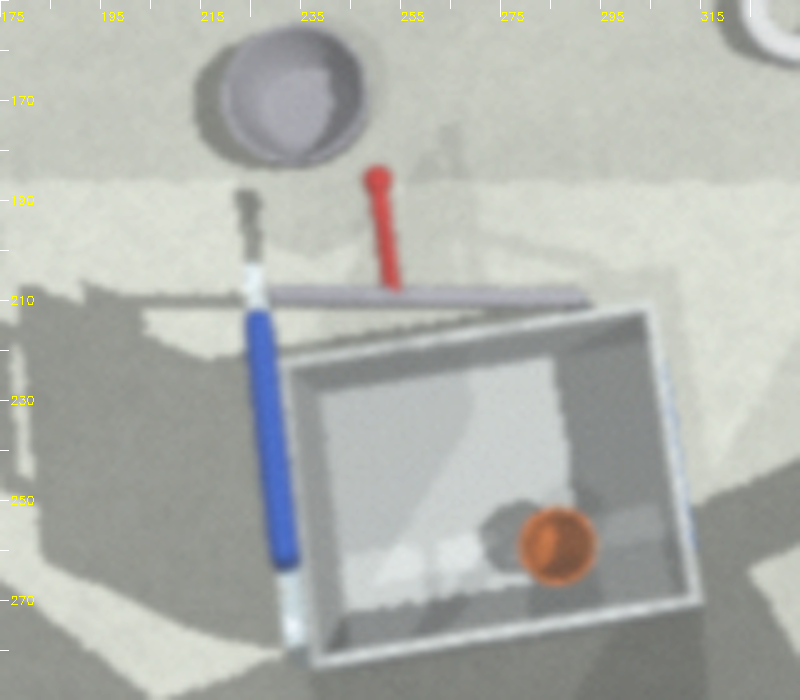

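```bash
python3 - <<'E'
from h import *
import pickle,sys
sys.argv=["x","c26.pkl"]
from fit import *
from scipy.optimize import least_squares
p,r=tri((s,t),((199.1,318.5),(453.6,221.5)));print("base",p,r,"at z.052",atz(s,199.1,318.5,.052),atz(t,453.6,221.5,.052))
f=lambda p:[*(np.array(sil(s,p[0],p[1],p[2]))-[190,214.7,309.5,334.8]),*(np.array(sil(t,p[0],p[1],p[2]))-[441.3,460.2,214.7,231])]
r=least_squares(f,[.5775,-.3035,.014]);print(r.x,r.fun.round(1))
# reference: cup_b fit the same way for base: neighbours
print(tri((s,t),((226.2,282.5),(421,224.5))))
E
```

```text
base [ 0.57913832 -0.30584564  0.04895972] [array([-0.5,  0.1]), array([-0.3, -0.2])] at z.052 [ 0.58113573 -0.30542519  0.052     ] [ 0.57811102 -0.30555917  0.052     ]
[ 0.57997288 -0.30503501  0.01180633] [-0.1 -0.6  0.   0.1 -0.3 -0.5 -0.2 -0.3]
(array([ 0.57078613, -0.21784956,  0.04667048]), [array([-0.2,  0.1]), array([-0.1, -0.1])])
```

```bash
python3 - <<'E'
from bench import hand_in
print(hand_in())
E
```

```text
the job is handed in; nothing more can be done
None
```

I completed the whole task and handed it in at about 32 s of robot time, but one contact during the cup pickup may have broken the 40 N rule.

**What I did:** I swung the lid back to its stop and raised the stay until it hit its own stop, which pushed back with about 24 N. I then eased the lid forward onto the stay at roughly 0.4 rad/s. With the bin propped open, I lifted the mouth-down cup out and seated it mouth-down on the green disc; I felt 15.7 N as it touched down. I released it and moved the arm well clear.

**Last checks (from the images):**
- **Lid:** it is still resting on the raised stay.
- **Clean cup:** it is upright about 3 mm from the disc centre (6 mm allowed). Its top measures 2.3 mm higher than its neighbour's, which fits the 2 mm disc.
- **Other things:** the mouth-up cup is still standing in the bin. The tray cups and the things on the counter look unmoved.

**What went wrong:**
- **Hard contact:** on the first descent into the bin I had the fingers open too wide, and the gripper hit something, probably the bin's front rim. The wrist read up to about 83 N upward and 41 N sideways, roughly 92 N in all and under the 120 N wrist limit. If it was the gripper's body that pressed, rather than a finger, that is over the 40 N limit; I could not tell which. I backed off and repeated it with the fingers narrower.
- **Tool tilt:** the tool slowly drifted to about 0.11 rad off vertical. I could not correct that with the moves available; the cup still ended up flat.
- **View disagreement:** the two camera views differed by up to 3 mm on where the placed cup stands.

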